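# Kit a lens stack in the assembly nest and lock the cover

### The arm

A 7-joint arm with a two-finger parallel gripper is mounted at the origin on the work surface; the furniture and walls round the work are solid. World frame = base frame: x ahead of the robot, y to its left, z up, the work surface at z = 0. Lengths are in m, angles in rad, forces in N, time in s.
With the tool pointing down it reaches from about 0.425 to 0.95 m from the base axis. Payload 4.7 kg.
Tool frame: the origin (TCP) lies at the very end of the fingers, on their centre line; the grasp point (between the pads) lies 19 mm behind it; z points along the fingers, y is the line along which they close (so a half turn about z gives the same grasp; the last joint's range is limited). The gripper opens to 85 mm and grips with 20 to 120 N. Pads are 22 mm wide; open, the fingers measure 114 mm over their backs; the gripper's body (76 mm by 85 mm) begins 54 mm behind the grasp point. The pads swing forward as they close: fully open they stand 13 mm farther back than shut.
Start: joints at [-1.208, 0.469, -0.049, 1.532, 0.024, 1.141, -0.082], TCP at [0.258, 0.624, 0.231] pointing down, gripper open.
Joint ranges: [-2.59, 2.59], [-0.33, 1.99], [-1.39, 1.29], [0.1, 2.45], [-1.04, 4.18], [0.21, 1.99], [-2.66, 2.66]. Speed limits (rad/s): [2.57, 2.57, 3.14, 3.14, 3.14, 3.14, 3.14].

### API

Orientations are given as a rotation vector (axis times angle).
In Python, from bench import get_obs, get_image, calibration, close_job gives the robot as it stands.
- The arm moves only by the tool jog_arm, never from a script. Its argument "commands" is a list that holds one entry, the list of rows, each a list of 5 numbers: the shift along the tool's x, y, z each as a share of 30 cm, from -1 to 1, then the turn about the tool's z as a share of 45 degrees, from -1 to 1, then the opening, from -1 (shut) to 1 (fully open), so that 0 is half open. In form: [[[x, y, z, turn, hand], ...]]. A call has 1 to 10 rows; each row is the pose to reach, as a shift and turn from the pose commanded when the call began, along the tool's axes at that moment; what a row does not reach only later rows make up. A row lasts 1/8 s, in which the tool goes at most 62.5 mm and 10.7 degrees, less where a joint would pass 70% of its speed; a pose out of reach is approached as far as the arm can. A call with a number of a shift or a turn outside -1 to 1 is refused whole. A call with a gripper value outside its range is refused whole. The fingers move at their own pace and stop on an object; "newtons" is the grip in N (left out, the last holds). Time passes only in rows, so rows that repeat a pose let the fingers close. It gives the time, the measured TCP pose, the force, the opening and the grip force at its end, in the units of the state.
- get_obs(): the state, without advancing time (a new reading comes with each control period).
- get_image(name): name is "scene" or "top" or "wrist"; returns the picture (420x560x3 uint8, blue, green, red); there is no depth.
- calibration(name): a dict with "fx", "fy", "cx", "cy" (pixels), "xyz" and "orientation" of the camera in the world. Camera axes: x right, y down, z forward; pixel columns grow to the right and rows downward; lengths in m; the calibration is good to about 2 mm. A picture is of the moment at which its call begins: read the wrist's pose just before it. calibration takes no time and is no camera call; for the wrist camera it gives the pose at the moment of the call.
- close_job(): hands the job in; it is judged then, once.
The state is a dict: "time_s": time; "joint_pos": joint angles; "qvel": joint speeds; "joint_torque": joint torques, N m; "tool_pos": TCP position; "orientation": TCP orientation; "ft_force": force on the tool from outside, world axes, zero at the start; "wrist_torque": the same for the moment, N m; "finger_gap": finger opening in m; "grip_force": force on a finger pad.
Only numpy, scipy, OpenCV 4.12 (cv2) and the standard library are available. Lean on these libraries where they do the work, as an engineer would, in place of code of your own. Each camera call takes 0.05 s, during which the arm holds its last target. There are 200 camera calls.

### The job

Swing the half-open metal cover of the assembly nest fully back, then build the optical stack flat between the four pins in this order: the spacer, then every lens blank that is on the table (any order), then the retaining ring on top. Finally fold the cover down fully shut and push the spoked wheel round clockwise (seen from above), spoke by spoke, until it stops and the bolt locks the cover. Leave the tools and other things lying on the table where they are.

Things in the scene. Friction and masses are not known exactly. Their poses are not given: they have to be found in the camera images.
- fixture: The assembly nest, fixed to the table: aluminium base plate 170 x 300 x 12 mm. Origin at table height under the seat's centre; x points from the shut cover's free edge to its hinge (away from the robot), z up; the spoked wheel lies at -y. The plate spans x -85 to 85, y -235 to 65 mm. Two hinge posts (16 x 14 mm, top 92 mm above the table) stand at x 66, y +-42 mm.
- bolt_guide (a point): Top centre of the grey block (22 x 26 mm along the nest's x and y, top 102 mm above the table) that guides the bolt, beside the cover at its free end, between seat and wheel.
- seat (a point): Centre of the top of the round seat (diameter 44 mm, top 22 mm above the table, 10 mm above the plate) on which the stack is built; axes as the nest. Four steel pins round it leave a round space of diameter 64 mm for the 60 mm parts; it is open 46 mm wide on the nest's +y and -y sides, so fingers closing along the nest's y can go down beside the stack.
- pin (a point): Tip of one of the four upright pins (diameter 10 mm, axes 37 mm from the seat's centre at 40, 140, 220 and 320 degrees from the nest's x; this is the one at 40). Full width up to 52 mm above the seat, then tapered to the tip 62 mm above it.
- cover (a joint): Hinge angle of the cover in rad: 0 = shut (level, above the stack), 1.8 = fully back against its stop, 13 degrees beyond upright. Grey panel, 120 mm from hinge to free edge, 100 mm wide along the nest's y, 8 mm thick; the stiff hinge stays where it is left and takes 2 to 4 N at the free edge. Starts half open, 0.5 to 0.9.
- cover_hinge (a point): Middle of the cover's hinge line, 92 mm above the table, 60 mm from the seat's centre along the nest's +x; axes as the nest; the hinge line runs along y.
- cover_edge (a point): Middle of the cover's free edge, half way through its thickness, 120 mm from the hinge line; moves with the cover.
- wheel (a joint): Angle of the spoked wheel in rad, growing clockwise seen from above: 0 to 0.4 at the start (bolt drawn back), 2.6 = against its stop (bolt pushed 25 mm into the cover's edge). Turns stiffly (about 2 N at a spoke) and stays where it is left.
- wheel_hub (a point): Centre of the spoked wheel, on its upright axis at the height of the spokes, 50 mm above the table. Hub diameter 34 mm (62 mm above the table at its top); five level round spokes, 72 degrees apart, 10 mm thick with 16 mm knobs, reaching 62 mm from the axis. 38 mm free below the spokes' axes down to the plate.
- spoke_tip (a point): Outer end of one of the five spokes, 62 mm from the axis at spoke height; turns with the wheel.
- spacer: Spacer: bright aluminium ring, outer diameter 60, inner 42, height 14 mm: the tallest ring. Origin at its centre, z along its axis.
- retaining_ring: Retaining ring: dark steel ring, outer diameter 60, inner 48, height 8 mm, with two small spanner dots. Origin at its centre, z along its axis.
- lens_1: Lens blank: plain off-white solid disc with bevelled edges, diameter 60, thickness 9 mm. One to three of them are present. Origin at its centre, z along its axis.
- lens_2: Lens blank: plain off-white solid disc with bevelled edges, diameter 60, thickness 9 mm. One to three of them are present. Origin at its centre, z along its axis.
- lens_3: Lens blank: plain off-white solid disc with bevelled edges, diameter 60, thickness 9 mm. One to three of them are present. Origin at its centre, z along its axis.
- sanding_block: Sanding block, brown, 64 x 100 x 28 mm, lying on the table as a bystander, to be left alone. Origin under its middle.
- screwdriver: Screwdriver with yellow handle, 131 mm long, 16 mm high, lying on the table as a bystander, to be left alone. Origin under its middle.
- wax_bar: Bar of green wax, 37 x 76 x 14 mm, lying on the table as a bystander, to be left alone. Origin under its middle.
- flat_brush: Flat brush with wooden handle, 171 mm long, 14 mm high, lying on the table as a bystander, to be left alone. Origin under its middle.
Not all that is in view belongs to the job. Several things have the shape of the spacer; the one meant has the colours described above. What is shaped like the retaining_ring but purple is not meant.

How it is judged:
On the way, in this order (a step that is already met when the one before it is completed fails the run):
1. the cover is swung fully back (value of joint cover above 1.65 rad), for 0.2 s.
2. the spacer lies flat on the seat (horizontal distance between spacer and seat below 0.006 m and z of spacer in the frame of seat between 0.004 and 0.01 m and angle between the z axis of spacer and the z axis of fixture, either way round below 0.12 rad), for 0.2 s.
3. every lens blank present lies flat in the stack above the spacer (all of step 2 and horizontal distance between each of lens_1, lens_2, lens_3 and seat below 0.006 m and z of lens_1 in the frame of seat between 0.0155 and 0.0395 m and angle between the z axis of each of lens_1, lens_2, lens_3 and the z axis of fixture, either way round below 0.12 rad and z of lens_2 in the frame of seat between 0.0155 and 0.0395 m and z of lens_3 in the frame of seat between 0.0155 and 0.0395 m), for 0.2 s.
4. the retaining ring lies flat on top of the stack (all of step 3 and horizontal distance between retaining_ring and seat below 0.006 m and z of retaining_ring in the frame of seat between 0.0245 and 0.0485 m and angle between the z axis of retaining_ring and the z axis of fixture, either way round below 0.12 rad and z of retaining_ring in the frame of lens_1 above 0.006 m and z of retaining_ring in the frame of lens_2 above 0.006 m and z of retaining_ring in the frame of lens_3 above 0.006 m), for 0.2 s.
5. the cover is shut over the stack (all of step 4 and value of joint cover below 0.06 rad), for 0.2 s.
6. the spoked wheel is at its stop, with the cover shut (value of joint cover below 0.06 rad and value of joint wheel above 2.4 rad), for 0.2 s.
At the end, for the whole second after the job is handed in: The spacer lies on the seat, every lens blank present above it and the retaining ring above all of them, each within 6 mm of the seat's axis and flat (within 0.12 rad) and at rest; the cover is shut (below 0.06 rad) and the wheel is at its stop (above 2.4 rad) (all of step 4 and all of step 6 and linear speed of each of spacer, lens_1, lens_2, lens_3, retaining_ring below 0.02 m/s); the robot touches nothing.
It fails at once if a sanding block, screwdriver, wax bar or brush lying on the table is moved more than 4 cm (distance of any of sanding_block, screwdriver, wax_bar, flat_brush from where it was at the start of the episode above 0.04 m).
Of lens_1, lens_2, lens_3 only 1 to 3 are there at a start; the rules pass over those that are not, and their reading is None.
At some moment in a run one of spacer, lens_1, lens_2, lens_3, retaining_ring may be knocked a few centimetres aside while the robot is not near it.
Once in a run the grip may slacken for a moment while it holds something.
It also fails if it takes over 210 s, if anything falls off the work surface, if the arm or the gripper's body presses on something with over 40 N, if the wrist force passes 120 N, or if a joint passes its speed limit or range.

## Working session

There is one attempt and no reset: what is moved stays moved. The work goes in short steps, Python scripts to look and compute and a tool call to move; the robot and the scene stay as the last step left them, time stands still between calls to the robot, and variables do not carry over. Pictures are saved under pics/ and viewed, at most 14 in all, crops included, and the job is handed in when it is done.

Besides the shell and the picture viewer there is one more tool, called after "Call:" as a command line: name --argument value ..., lists and objects as JSON in quotes. jog_arm: Moves the arm, as the interface text tells. Shift numbers are shares of 30 cm and turn numbers shares of 45 degrees, none past 1 either way. Its arguments: {"type":"object","properties":{"commands":{"type":"array","items":{"type":"array","items":{"type":"array","items":{"type":"number","minimum":-1,"maximum":1}}}},"newtons":{"type":"number"}},"required":["commands"]}

```bash
ls; mkdir -p pics; python3 - <<'E'
from bench import *
import cv2
print(get_obs())
for n in ("scene","top"):
    c=calibration(n);print(n,c)
    cv2.imwrite(f"pics/{n}0.png",get_image(n))
print(calibration("wrist"))
E
```

```text
pics
{'time_s': 0.0, 'joint_pos': array([-1.20792754,  0.46947498, -0.04856919,  1.53371127,  0.02410139,
        1.14100209, -0.08227577]), 'qvel': array([ 0.00054311,  0.00053596,  0.00055644,  0.00121533,  0.00028177,
       -0.00053435,  0.0006522 ]), 'joint_torque': array([ 3.77919905e-04, -5.10316694e+01, -4.67746449e-02, -2.37707216e+01,
        1.04832332e-02,  7.59031711e-03, -2.05148223e-05]), 'tool_pos': array([0.25750951, 0.62330699, 0.23023139]), 'orientation': array([-0.61134921, -3.08122218,  0.00312055]), 'ft_force': array([-0.25207334, -0.02550825, -0.18566628]), 'wrist_torque': array([-0.04383569,  0.08294765,  0.00329565]), 'grip_force': 0.0, 'finger_gap': 0.08533397496282194}
scene {'fx': 539.5980476115136, 'fy': 539.5980476115136, 'cx': 276.72005864593996, 'cy': 221.0682823011415, 'xyz': array([-0.37728748, -0.5688921 ,  0.75978255]), 'orientation': array([-1.93563104,  1.09505686, -0.60363417])}
top {'fx': 418.2561736326998, 'fy': 418.2561736326998, 'cx': 274.4171550323209, 'cy': 201.78773607518931, 'xyz': array([ 0.36811527, -0.09054549,  1.20249493]), 'orientation': array([-2.16412769,  2.16763706, -0.13037136])}
{'fx': 370.40268469334774, 'fy': 370.40268469334774, 'cx': 282.3603867027987, 'cy': 211.52812124698087, 'xyz': array([0.17952597, 0.65585319, 0.37211484]), 'orientation': array([2.37214637, 1.58790266, 0.26370697])}
```

View pics/scene0.png

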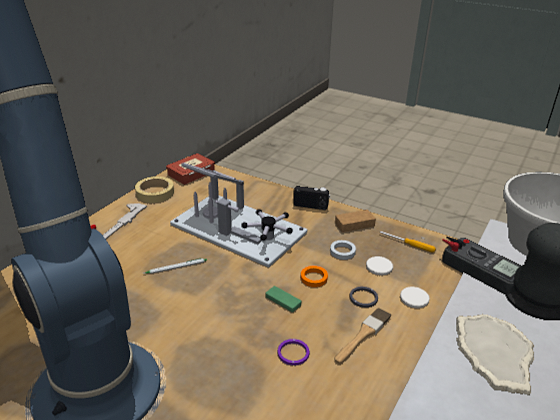

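View pics/top0.png

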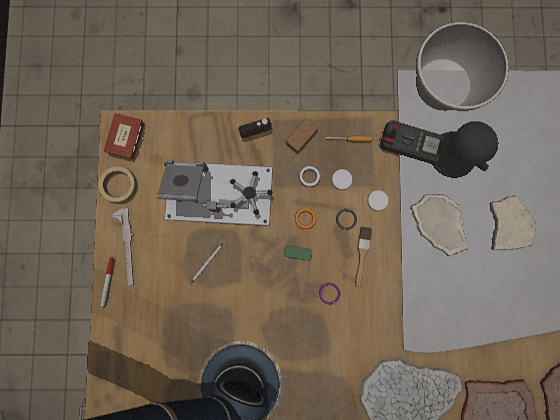

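The pictures show the nest upper left (plate in the top view about (165..271,162..225)). The spacer is at (310,176), lenses at (342,179) and (378,200), the dark ring at (346,218), and orange and purple decoys. Next I'll locate these in detail.

```bash
cat > h.py <<'E'
import numpy as np, cv2
from bench import *
from scipy.spatial.transform import Rotation as R
def p2w(uv,z,c):
    uv=np.atleast_2d(np.array(uv,float)); d=np.c_[(uv[:,0]-c['cx'])/c['fx'],(uv[:,1]-c['cy'])/c['fy'],np.ones(len(uv))]
    d=R.from_rotvec(c['orientation']).apply(d); t=(z-c['xyz'][2])/d[:,2]
    return c['xyz']+d*t[:,None]
def w2p(P,c):
    q=R.from_rotvec(c['orientation']).inv().apply(np.atleast_2d(P)-c['xyz'])
    return np.c_[c['fx']*q[:,0]/q[:,2]+c['cx'],c['fy']*q[:,1]/q[:,2]+c['cy']]
E
python3 - <<'E'
from h import *
im=cv2.imread('pics/top0.png'); c=calibration('top')
cr=im[140:240,150:290]; cv2.imwrite('pics/nest0.png',cv2.resize(cr,None,fx=5.6,fy=5.6,interpolation=cv2.INTER_CUBIC))
g=im.astype(int)
for n,(u,v),z in (("spacer",(310,176),.014),("l1",(342,179),.009),("l2",(378,200),.009),("ret",(346,218),.008)):
    s=g[v-16:v+17,u-16:u+17]; bg=np.median(np.r_[s[0],s[-1],s[:,0],s[:,-1]],0)
    m=(np.abs(s-bg).sum(2)>70).astype(np.uint8)
    k=max(cv2.findContours(m,cv2.RETR_EXTERNAL,cv2.CHAIN_APPROX_NONE)[0],key=cv2.contourArea)
    (x,y),r=cv2.minEnclosingCircle(k); mo=cv2.moments(k)
    q=(mo['m10']/mo['m00']+u-16,mo['m01']/mo['m00']+v-16)
    print(n,q,(x+u-16,y+v-16),r,p2w(q,z,c)[0])
E
```

```text
spacer (309.3097854526426, 176.06279434850865) (309.53389835357666, 176.0847454071045) 11.190472602844238 [ 0.57837067 -0.19913843  0.014     ]
l1 (341.71242937853106, 178.8463276836158) (342.0, 179.5) 11.629803657531738 [ 0.57101227 -0.29330359  0.009     ]
l2 (377.7773913043478, 199.83014492753622) (377.4827585220337, 200.11206817626953) 10.483457565307617 [ 0.50974761 -0.39597842  0.009     ]
ret (345.8258258258258, 218.93543543543544) (345.264705657959, 219.20588302612305) 11.277125358581543 [ 0.4548723  -0.30291085  0.008     ]
```

View pics/nest0.png

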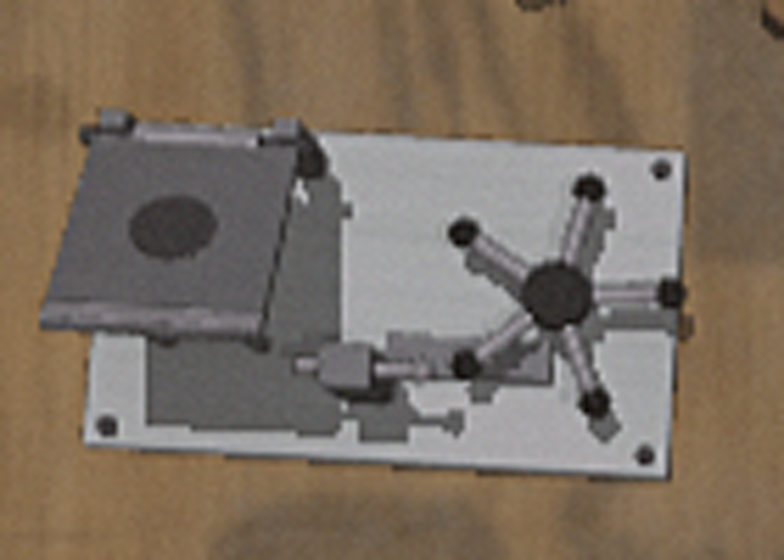

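The crop shows plate corners at about (685,150), (668,478), (84,445), the hub at (557,294), and the five knobs. The half-open cover is on the left.

```bash
cat >> h.py <<'E'
def fit(L,W):
    L=np.array(L);W=np.array(W);a=L-L.mean(0);b=W-W.mean(0)
    th=np.arctan2((a[:,0]*b[:,1]-a[:,1]*b[:,0]).sum(),(a*b).sum())
    M=np.array([[np.cos(th),-np.sin(th)],[np.sin(th),np.cos(th)]]); t=W.mean(0)-M@L.mean(0)
    return th,t,M,W-(L@M.T+t)
E
python3 - <<'E'
from h import *
c=calibration('top')
f=lambda x,y,z: p2w(((x+.5)/5.6-.5+150,(y+.5)/5.6-.5+140),z,c)[0,:2]
px=[(685,150,.012),(668,478,.012),(84,445,.012),(557,294,.062)]
W=[f(*p) for p in px]
L=[(.085,-.235),(-.085,-.235),(-.085,.065)]
th,t,M,e=fit(L,W[:3]); print(th,t,e*1e3)
hub=W[3]; print("hub",hub, "nest frame",M.T@(hub-t))
for k in [(463,233),(589,188),(670,293),(595,402),(465,364)]:
    d=M.T@(f(*k,.055)-hub); print(np.degrees(np.arctan2(d[1],d[0])),np.hypot(*d))
for p in [(117,121,.092),(288,130,.092),(108,427,.012),(645,456,.012),(661,170,.012)]: print(M.T@(f(*p)-t))
from scipy.spatial.transform import Rotation as R
print(R.from_rotvec(get_obs()['orientation']).as_matrix().round(3))
# cover edge pixel line
for z in (.15,.16,.17,.18,.19): print(z,[M.T@(f(x,y,z)-t) for x,y in((42,326),(262,346))])
E
```

```text
-0.05513568221377993 [0.53573805 0.14668904] [[-0.4357971   1.23918291]
 [-0.14390274  0.73347416]
 [ 0.57969984 -1.97265706]]
hub [ 0.52533438 -0.02839513] nest frame [-0.00073936 -0.17539143]
59.36330942720781 0.056674132735186206
-12.585715619988289 0.05620556573108229
-85.39257291430573 0.055480890052057225
-157.42291575125333 0.05582019732637555
129.74445529081416 0.05666059484402187
[0.06774003 0.03939031]
[ 0.06782206 -0.04310162]
[-0.07451188  0.05164872]
[-0.07463041 -0.2219781 ]
[ 0.07334888 -0.22198508]
[[-0.924  0.382 -0.001]
 [ 0.382  0.924 -0.002]
 [-0.    -0.002 -1.   ]]
0.15 [array([-0.03972313,  0.05061024]), array([-0.04344962, -0.04923517])]
0.16 [array([-0.0408117 ,  0.04779101]), array([-0.04450278, -0.05110573])]
0.17 [array([-0.04190027,  0.04497179]), array([-0.04555594, -0.0529763 ])]
0.18 [array([-0.04298884,  0.04215257]), array([-0.04660911, -0.05484687])]
0.19 [array([-0.04407741,  0.03933335]), array([-0.04766227, -0.05671743])]
```

```bash
cat >> h.py <<'E'
TH=-0.0551; S=np.array([0.5357,0.1467]); M0=np.array([[np.cos(TH),-np.sin(TH)],[np.sin(TH),np.cos(TH)]])
def n2w(x,y): return S+M0@np.array([x,y])
def w2n(p): return M0.T@(np.array(p)[:2]-S)
NY=180+np.degrees(TH)   # tool-x yaw for alignment with the nest (tool x=-nest x)
def rows(ts):
    "ts: (wx,wy,z,yawdeg of tool x,hand)"
    o=get_obs(); Rm=R.from_rotvec(o['orientation']).as_matrix(); y0=np.degrees(np.arctan2(Rm[1,0],Rm[0,0]))
    for t in ts:
        d=Rm.T@(np.array(t[:3])-o['tool_pos'])/.3; tr=-((t[3]-y0+180)%360-180)/45
        print([round(float(v),3) for v in (*d,tr,t[4])])
def nrows(ts,yaw=None):
    rows([(*n2w(t[0],t[1]),t[2],NY if len(t)<5 else t[4],t[3]) for t in ts])
E
python3 - <<'E'
from h import *
rows([(.36,.40,.23,NY,-1)])
E
```

```text
[-0.6, -0.558, 0.002, -0.429, -1.0]
```

Call:
jog_arm --commands '[[[-0.2,-0.19,0,-0.2,-1],[-0.4,-0.37,0,-0.429,-1],[-0.6,-0.558,0,-0.429,-1],[-0.6,-0.558,0,-0.429,-1],[-0.6,-0.558,0,-0.429,-1]]]'

```text
time_s: 0.72
tool_pos: [0.3631, 0.3951, 0.2311]
orientation: [0.101, 3.139, -0.004]
ft_force: [0.6, 1.3, -0.1]
finger_gap: 0.0001
grip_force: 0.0
```

```bash
python3 - <<'E'
from h import *
A=[.55,.7,.85,1.0,1.15,1.3]
nrows([(-.10,0,.20,-1),(-.10,0,.125,-1)]+[(.06-.12*np.cos(a)-.008,0,.092+.12*np.sin(a)-.03,-1) for a in A]+[(.04,0,.17,-1),(.055,0,.17,-1)])
E
```

```text
[-0.294, -0.792, 0.106, -0.011, -1.0]
[-0.294, -0.792, 0.356, -0.011, -1.0]
[-0.459, -0.79, 0.357, -0.011, -1.0]
[-0.494, -0.79, 0.309, -0.011, -1.0]
[-0.536, -0.79, 0.266, -0.011, -1.0]
[-0.584, -0.789, 0.23, -0.011, -1.0]
[-0.637, -0.789, 0.201, -0.011, -1.0]
[-0.693, -0.789, 0.181, -0.011, -1.0]
[-0.76, -0.788, 0.206, -0.011, -1.0]
[-0.81, -0.787, 0.206, -0.011, -1.0]
```

Call:
jog_arm --commands '[[[-0.15,-0.2,0,-0.011,-1],[-0.294,-0.4,0,-0.011,-1],[-0.294,-0.6,0.1,-0.011,-1],[-0.294,-0.79,0.2,-0.011,-1],[-0.294,-0.79,0.356,-0.011,-1],[-0.294,-0.79,0.356,-0.011,-1],[-0.294,-0.79,0.356,-0.011,-1]]]'

```text
time_s: 1.6
tool_pos: [0.4362, 0.1612, 0.1257]
orientation: [0.069, 3.139, 0.003]
ft_force: [0.5, -0.0, -0.2]
finger_gap: -0.0
grip_force: 0.0
```

```bash
python3 - <<'E'
from h import *
print(w2n(get_obs()['tool_pos']))
A=[.55,.65,.8,.95,1.1,1.25]
nrows([(.06-.12*np.cos(a)-.008,0,.092+.12*np.sin(a)-.03,-1) for a in A]+[(.03,0,.17,-1),(.05,0,.17,-1),(.062,0,.17,-1)])
cv2.imwrite('pics/s1.png',get_image('scene')[130:290,130:340])
cv2.imwrite('pics/t1.png',get_image('top'))
E
```

```text
[-0.10011737  0.00904946]
[-0.166, -0.032, 0.003, 0.014, -1.0]
[-0.188, -0.032, -0.03, 0.014, -1.0]
[-0.228, -0.033, -0.074, 0.014, -1.0]
[-0.274, -0.033, -0.113, 0.014, -1.0]
[-0.326, -0.034, -0.144, 0.014, -1.0]
[-0.381, -0.034, -0.167, 0.014, -1.0]
[-0.434, -0.035, -0.147, 0.014, -1.0]
[-0.5, -0.035, -0.147, 0.014, -1.0]
[-0.54, -0.036, -0.147, 0.014, -1.0]
```

View pics/t1.png

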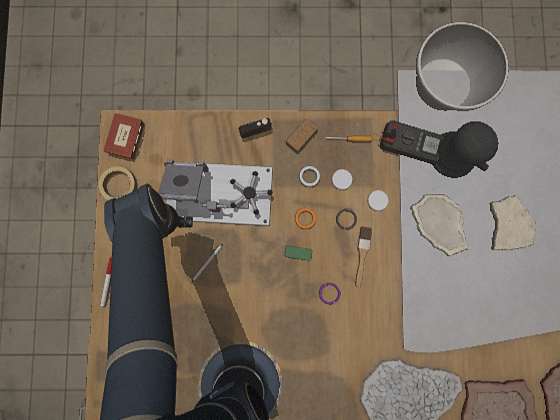

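The top view shows the arm in front of the cover and only two lenses on the table, at (342,179) and (378,200). I'll push the cover back.

Call:
jog_arm --commands '[[[-0.1,-0.032,0.003,0.014,-1],[-0.166,-0.032,0.003,0.014,-1],[-0.188,-0.032,-0.03,0.014,-1],[-0.228,-0.033,-0.074,0.014,-1],[-0.274,-0.033,-0.113,0.014,-1],[-0.326,-0.034,-0.144,0.014,-1],[-0.381,-0.034,-0.167,0.014,-1],[-0.434,-0.035,-0.147,0.014,-1],[-0.5,-0.035,-0.147,0.014,-1],[-0.535,-0.035,-0.147,0.014,-1]]]'

```text
time_s: 2.95
tool_pos: [0.5963, 0.1423, 0.1695]
orientation: [0.088, 3.139, 0.002]
ft_force: [-3.0, 1.2, 1.7]
finger_gap: 0.0
grip_force: 1.1
```

```bash
python3 - <<'E'
from h import *
print(w2n(get_obs()['tool_pos']))
cv2.imwrite('pics/s2.png',cv2.resize(get_image('scene')[130:290,130:340],None,fx=3,fy=3))
nrows([(.07,0,.17,-1),(-.03,0,.20,1),(-.03,0,.25,1)])
E
```

```text
[ 0.0607633  -0.00103921]
[-0.028, 0.004, -0.004, -0.002, -1.0]
[0.305, 0.004, -0.104, -0.002, 1.0]
[0.305, 0.004, -0.271, -0.002, 1.0]
```

View pics/s2.png

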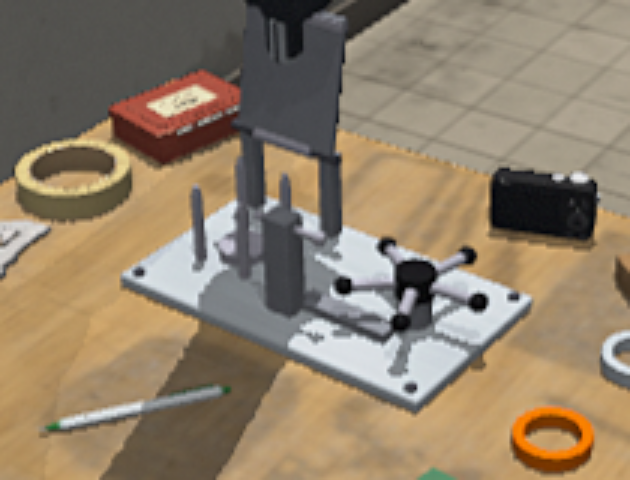

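The cover stands just past upright. I'll push a little more, then back off.

Call:
jog_arm --commands '[[[-0.03,0.004,0,0,-1],[-0.06,0.004,0,0,-1],[-0.06,0.004,0,0,-1]]]'

```text
time_s: 3.38
tool_pos: [0.5997, 0.1418, 0.168]
orientation: [-0.086, -3.109, 0.005]
ft_force: [-34.0, -2.6, 26.8]
finger_gap: 0.0002
grip_force: 19.5
```

Call:
jog_arm --commands '[[[0.15,0,0,0,-1],[0.3,0,-0.1,0,1],[0.4,0,-0.25,0,1],[0.4,0,-0.35,0,1],[0.4,0,-0.35,0,1],[0.4,0,-0.35,0,1],[0.4,0,-0.35,0,1]]]'

```text
time_s: 4.25
tool_pos: [0.4928, 0.1478, 0.2721]
orientation: [-0.09, -3.138, 0.002]
ft_force: [-0.2, 0.4, -0.3]
finger_gap: 0.0854
grip_force: 0.0
```

```bash
python3 - <<'E'
from h import *
o=get_obs();print(w2n(o['tool_pos']),o['tool_pos'],o['finger_gap'])
c=calibration('wrist'); im=get_image('wrist'); cv2.imwrite('pics/w1.png',im)
print(c)
for n,L in (("seat",(0,0,.022)),("pins",(.0283,.0238,.084)),("",(-.0283,.0238,.084)),("",(-.0283,-.0238,.084)),("",(.0283,-.0238,.084)),("hub",(0,-.175,.062))):
    print(n,w2p([*n2w(L[0],L[1]),L[2]],c))
rows([(.50,-.10,.25,NY,1),(.578,-.199,.16,NY,1)])
E
```

```text
[-0.04293792 -0.00124088] [0.49275891 0.14782568 0.27205224] 0.08536867955082479
{'fx': 370.40268469334774, 'fy': 370.40268469334774, 'cx': 282.3603867027987, 'cy': 211.52812124698087, 'xyz': array([0.40885071, 0.15309384, 0.41402167]), 'orientation': array([2.09661374, 1.98116701, 0.32741922])}
seat [[283.30223446 206.00418923]]
pins [[307.7612803  253.01907326]]
 [[309.00974031 197.56076608]]
 [[257.78948188 197.63074072]]
 [[259.11928953 253.07749957]]
hub [[110.22478491 218.43569466]]
[-0.071, -0.823, 0.075, -0.003, 1.0]
[-0.351, -1.138, 0.374, -0.003, 1.0]
```

View pics/w1.png

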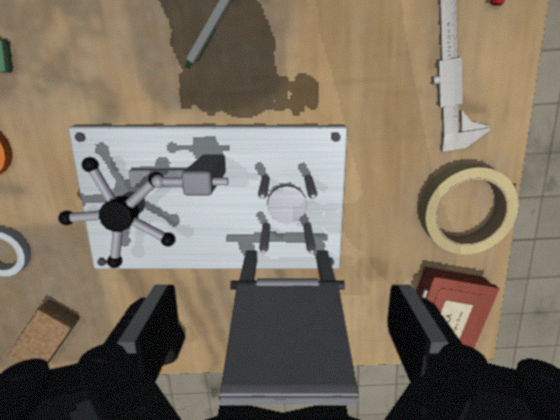

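The wrist view shows the seat at (287,203), hub at (119,212), plate corners (71,127), (348,125), (341,269), (96,269), and the cover fully back. The seat and hub sit a few pixels off my prediction, so I'll refine the fit with all three cameras.

```bash
python3 - <<'E'
from h import *
from scipy.optimize import least_squares
c=calibration('wrist'); ct=calibration('top'); cs=calibration('scene')
L=np.array([(.085,-.235,.012),(-.085,-.235,.012),(-.085,.065,.012),(.085,.065,.012),(0,-.175,.062),(0,0,.022),
 (-.0283,.0238,.084),(-.0283,-.0238,.084),(.0283,.0238,.084),(.0283,-.0238,.084)])
obs=np.array([(96,269),(71,127),(348,125),(341,269),(119,212),(287,203),(314,194),(264,196),(309,247),(262,248)],float)
tp=lambda x,y:((x+.5)/5.6-.5+150,(y+.5)/5.6-.5+140)
Lt=L[[0,1,2,4]]; ot=np.array([tp(685,150),tp(668,478),tp(84,445),tp(557,294)])
sp=lambda x,y:((x+.5)/3-.5+130,(y+.5)/3-.5+130)
Ls=np.array([(.085,-.235,.012),(-.085,-.235,.012),(-.085,.065,.012),(0,-.175,.062)]); os_=np.array([sp(533,299),sp(416,408),sp(122,278),sp(415,272)])
def W(p,L):
    return np.c_[p[0]+np.cos(p[2])*L[:,0]-np.sin(p[2])*L[:,1],p[1]+np.sin(p[2])*L[:,0]+np.cos(p[2])*L[:,1],L[:,2]]
for n,l,o,cc in (("wrist",L,obs,c),("top",Lt,ot,ct),("scene",Ls,os_,cs)):
    r=least_squares(lambda p:(w2p(W(p,l),cc)-o).ravel(),[.5357,.1467,-.055],loss='soft_l1'); print(n,r.x,r.fun.reshape(-1,2).round(1).tolist())
E
```

```text
wrist [ 0.53320386  0.1517406  -0.05072807] [[-2.3, -0.0], [-4.6, -1.4], [0.7, -1.1], [0.4, -1.3], [-4.2, 4.4], [0.7, 0.5], [0.2, 0.4], [-1.2, -1.3], [3.9, 3.2], [2.2, 2.4]]
top [ 0.53568272  0.14660505 -0.05602024] [[0.5, -0.1], [0.3, 0.0], [-0.7, 0.2], [-0.1, -0.2]]
scene [ 0.53009043  0.14704024 -0.05963543] [[0.7, 0.4], [0.1, -0.4], [-1.4, -0.4], [0.1, 0.2]]
```

Call:
jog_arm --commands '[[[0,-0.2,0,0,1],[0,-0.4,0,0,1],[0,-0.6,0,0,1],[0,-0.8,0,0,1],[0,-1,0,0,1]]]'

```text
time_s: 4.92
tool_pos: [0.4756, -0.1533, 0.2729]
orientation: [-0.09, -3.139, -0.0]
ft_force: [0.2, 0.2, -0.1]
finger_gap: 0.0852
grip_force: 0.0
```

Call:
jog_arm --commands '[[[0,-0.15,0.02,0,1],[0,-0.3,0.04,0,1],[0,-0.3,0.04,0,1],[0,-0.3,0.04,0,1],[0,-0.3,0.04,0,1]]]'

```text
time_s: 5.55
tool_pos: [0.4715, -0.2397, 0.2613]
orientation: [-0.086, -3.14, -0.001]
ft_force: [0.3, 0.5, 0.5]
finger_gap: 0.085
grip_force: 0.0
```

```bash
python3 - <<'E'
from h import *
o=get_obs();print(o['tool_pos'],o['qvel'].round(3),o['joint_pos'].round(2))
c=calibration('wrist'); im=get_image('wrist'); cv2.imwrite('pics/w2.png',im)
print(w2p(o['tool_pos'],c))
for p in [(.5784,-.1991,.014),(.571,-.2933,.009),(.5097,-.396,.009),(.4549,-.3029,.008)]: print(w2p(p,c))
E
```

```text
[ 0.47146693 -0.23973477  0.26131514] [-0.004 -0.003  0.002 -0.001  0.002 -0.001  0.001] [ 0.05  0.21  0.41  1.86 -0.09  1.09  2.  ]
[[281.42201776 289.1190125 ]]
[[321.68871705 256.81214778]]
[[240.58218998 253.19772108]]
[[144.28873032 208.08390718]]
[[221.93352336 154.82472671]]
```

View pics/w2.png

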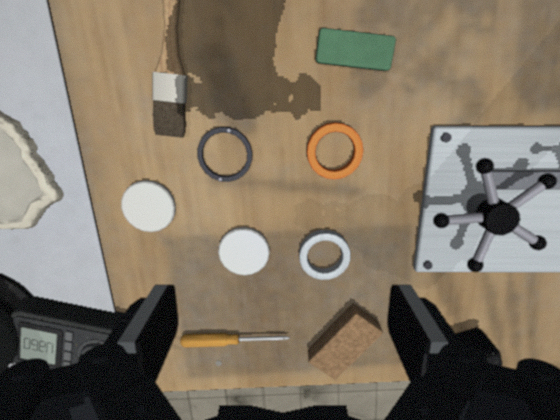

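The wrist view shows the spacer (326,256), lenses (244,251) and (148,206), and dark ring (224,154). These sit about +3 px in u from the top-based prediction. The midpoint of the fingers agrees with the wrist calibration, so I'll use wrist measurements.

```bash
cat >> h.py <<'E'
def disc(im,uv,z,c,d=.06,thr=70):
    "centre of a round thing near pixel uv whose top lies at z; ellipse fitted to its outer contour"
    uv=np.round(uv).astype(int); h=40; u0,v0=uv-h; s=im[max(v0,0):v0+2*h,max(u0,0):u0+2*h].astype(int); u0=max(u0,0);v0=max(v0,0)
    bg=np.median(s.reshape(-1,3),0); hs=cv2.GaussianBlur((np.abs(s-bg).sum(2)).clip(0,255).astype(np.uint8),(3,3),0)
    m=(hs>thr).astype(np.uint8); ks=cv2.findContours(m,cv2.RETR_EXTERNAL,cv2.CHAIN_APPROX_NONE)[0]
    k=min(ks,key=lambda k:abs(np.sqrt(cv2.contourArea(k)*4/np.pi)-d*c['fx']/(c['xyz'][2]-z)))
    k=cv2.convexHull(k); (x,y),ax,_=cv2.fitEllipse(k); x+=u0;y+=v0
    return p2w((x,y),z,c)[0],(x,y),ax
E
python3 - <<'E'
from h import *
im=cv2.imread('pics/w2.png'); c=calibration('wrist'); c=dict(c)
for n,uv,z in (("sp",(326,256),.012),("l1",(244,251),.007),("l2",(148,206),.007),("ret",(224,154),.006)):
    print(n,disc(im,uv,z,c))
rows([(.575,-.196,.10,NY,.75),(.575,-.196,.002,NY,.75)])
E
```

```text
sp (array([ 0.57517292, -0.19649347,  0.012     ]), (np.float64(323.8061065673828), np.float64(253.30371475219727)), (52.3227424621582, 53.918975830078125))
l1 (array([ 0.56789724, -0.28944905,  0.007     ]), (np.float64(243.92462158203125), np.float64(249.76779174804688)), (50.198917388916016, 52.91677474975586))
l2 (array([ 0.50658836, -0.39197848,  0.007     ]), (np.float64(148.14998245239258), np.float64(204.5954360961914)), (52.3531379699707, 55.564361572265625))
ret (array([ 0.44461597, -0.29222976,  0.006     ]), (np.float64(231.28906631469727), np.float64(144.2679443359375)), (59.126651763916016, 81.2033462524414))
[-0.337, 0.164, 0.538, 0.001, 0.75]
[-0.337, 0.164, 0.865, 0.001, 0.75]
```

Call:
jog_arm --commands '[[[-0.15,0.16,0.1,0,0.75],[-0.34,0.165,0.3,0,0.75],[-0.34,0.165,0.45,0,0.75],[-0.34,0.165,0.538,0,0.75],[-0.34,0.165,0.538,0,0.75],[-0.34,0.165,0.538,0,0.75]]]'

```text
time_s: 6.35
tool_pos: [0.5766, -0.1977, 0.1017]
orientation: [0.089, 3.138, -0.001]
ft_force: [0.2, 0.9, 0.7]
finger_gap: 0.0747
grip_force: 0.0
```

```bash
python3 - <<'E'
from h import *
o=get_obs();print(o['tool_pos'],o['finger_gap'])
c=calibration('wrist'); im=get_image('wrist'); cv2.imwrite('pics/w3.png',im)
print(w2p(o['tool_pos'],c),c['xyz'])
q=w2p((.5775,-.195,.014),c)[0]; print(q)
E
```

```text
[ 0.57662885 -0.19772929  0.10174776] 0.07471368853769934
[[281.36626674 289.04282888]] [ 0.49200333 -0.19258016  0.24332772]
[285.86391883 220.27036079]
```

View pics/w3.png

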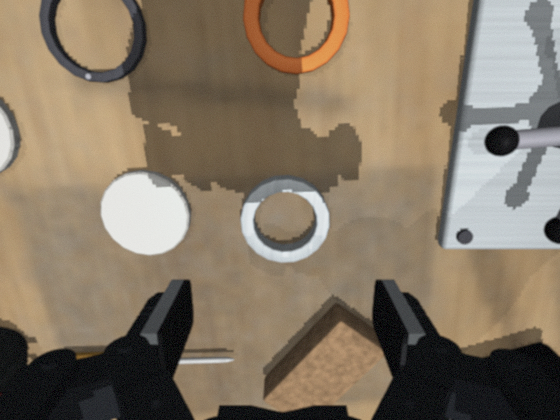

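The spacer is centred at about (285,220), which gives world (0.5775,-0.1955), so I'll descend and grip.

Call:
jog_arm --commands '[[[0,0.007,0.15,0,0.75],[-0.003,0.007,0.28,0,0.75],[-0.003,0.007,0.325,0,0.75],[-0.003,0.007,0.325,0,0.75],[-0.003,0.007,0.325,0,-1],[-0.003,0.007,0.325,0,-1],[-0.003,0.007,0.325,0,-1],[-0.003,0.007,0.325,0,-1],[-0.003,0.007,0.325,0,-1]]]' --newtons 40

```text
time_s: 7.52
tool_pos: [0.5782, -0.1963, 0.0054]
orientation: [0.091, 3.136, -0.001]
ft_force: [-1.6, 0.3, 4.9]
finger_gap: 0.0566
grip_force: 41.2
```

Call:
jog_arm --commands '[[[0,0,-0.1,0,-1],[0,0,-0.3,0,-1],[0,0,-0.5,0,-1],[0.05,0,-0.75,0,-1],[0.05,0,-0.75,0,-1]]]'

```text
time_s: 8.15
tool_pos: [0.5634, -0.1963, 0.2341]
orientation: [0.091, 3.13, -0.003]
ft_force: [0.6, 1.4, -1.3]
finger_gap: 0.0565
grip_force: 43.1
```

```bash
python3 - <<'E'
from h import *
o=get_obs();print(o['tool_pos'],o['finger_gap'],o['grip_force'])
c=calibration('wrist'); im=get_image('wrist'); cv2.imwrite('pics/w4.png',im)
print(w2p(o['tool_pos'],c),c['xyz'])
E
```

```text
[ 0.56342527 -0.19627136  0.23411851] 0.05650677627200399 43.13705211505294
[[281.45597792 289.1702777 ]] [ 0.47760298 -0.19080979  0.37497002]
```

View pics/w4.png

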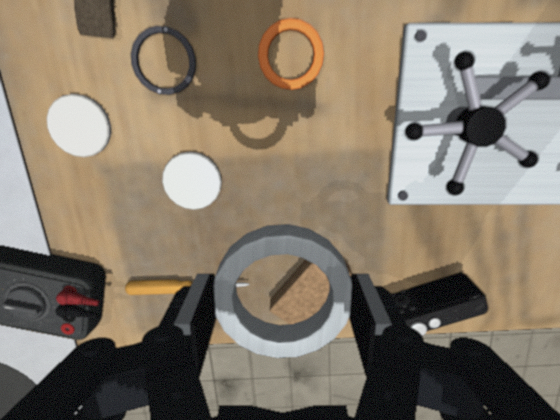

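The spacer is held between the pads. I'll carry it over the nest and look for the pins.

Call:
jog_arm --commands '[[[0.02,0.2,-0.05,0,-1],[0.04,0.4,-0.05,0,-1],[0.06,0.6,-0.05,0,-1],[0.08,0.8,-0.05,0,-1],[0.08,1,-0.05,0,-1]]]'

```text
time_s: 8.82
tool_pos: [0.5537, 0.1079, 0.2416]
orientation: [-0.09, -3.138, 0.0]
ft_force: [0.7, -0.7, -0.1]
finger_gap: 0.0567
grip_force: 43.2
```

Call:
jog_arm --commands '[[[0,0.1,-0.04,0,-1],[0,0.18,-0.04,0,-1],[0,0.18,-0.04,0,-1],[0,0.18,-0.04,0,-1],[0,0.18,-0.04,0,-1]]]'

```text
time_s: 9.45
tool_pos: [0.558, 0.1581, 0.2544]
orientation: [-0.094, -3.14, 0.001]
ft_force: [0.4, -0.5, -0.6]
finger_gap: 0.0567
grip_force: 43.2
```

```bash
python3 - <<'E'
from h import *
o=get_obs();print(o['tool_pos'],o['finger_gap'],o['grip_force'])
c=calibration('wrist'); im=get_image('wrist'); np.save('c5.npy',c); cv2.imwrite('pics/w5f.png',im)
cv2.imwrite('pics/w5.png',cv2.resize(im[70:235,180:400],None,fx=3.6,fy=3.6,interpolation=cv2.INTER_CUBIC))
print(w2p(o['tool_pos'],c),c['xyz'])
E
```

```text
[0.55795976 0.15810081 0.25435824] 0.056692275796406 43.18354770541191
[[281.39492252 289.11253149]] [0.47377584 0.16353553 0.39616512]
```

View pics/w5.png

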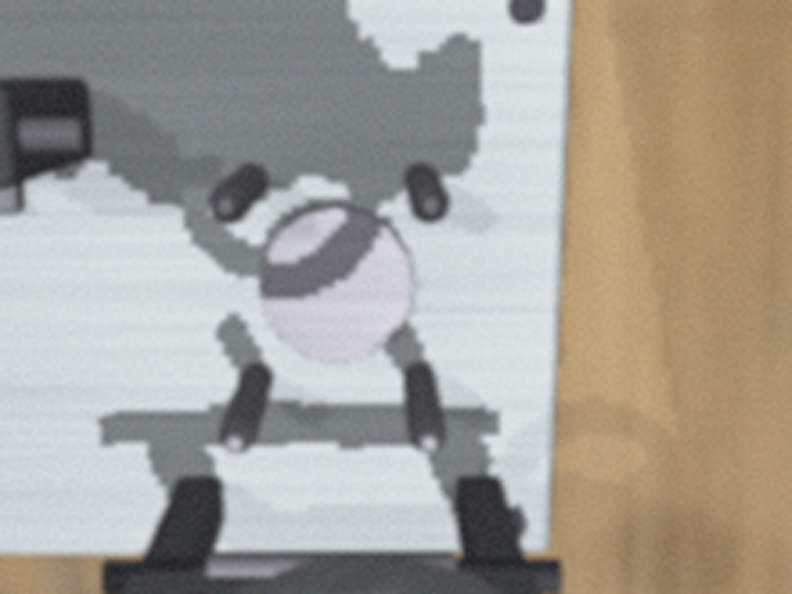

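The crop shows the seat circle at (337,284) and the pin tips at (226,208), (432,207), (235,442) and (430,442).

```bash
python3 - <<'E'
from h import *
from scipy.optimize import least_squares
c=np.load('c5.npy',allow_pickle=True).item()
L=np.array([(0,0,.022),(-.0283,-.0238,.083),(-.0283,.0238,.083),(.0283,-.0238,.083),(.0283,.0238,.083),(-.0745,.0545,.012)])
obs=np.array([(337.5,284.5),(226,208),(432,207),(235,442),(430,442),(526,8)]); obs=(obs+.5)/3.6-.5+[180,70]
W=lambda p:np.c_[p[0]+np.cos(p[2])*L[:,0]-np.sin(p[2])*L[:,1],p[1]+np.sin(p[2])*L[:,0]+np.cos(p[2])*L[:,1],L[:,2]]
r=least_squares(lambda p:(w2p(W(p),c)-obs).ravel()[:10],[.5357,.1467,-.055],loss='soft_l1'); print(r.x,r.fun.reshape(-1,2).round(1).tolist())
# camera pose freed (shift in z as well)
def g(p):
    d=dict(c); d['xyz']=c['xyz']+[0,0,p[3]]; d['fx']=c['fx']; return (w2p(W(p),d)-obs).ravel()[:10]
r=least_squares(g,[.5357,.1467,-.055,0]); print(r.x,r.fun.reshape(-1,2).round(1).tolist())
# held spacer at TCP: projected centre & radius at top height
o=get_obs(); Rm=R.from_rotvec(o['orientation']).as_matrix()
for h in (-.0054,.0086):
    a=np.linspace(0,2*np.pi,73); P=o['tool_pos']+np.c_[.03*np.cos(a),.03*np.sin(a),0*a+h]; q=w2p(P,c); print(h,q.min(0),q.max(0))
E
```

```text
[ 0.53462316  0.1506442  -0.05501615] [[-0.2, 0.3], [-0.0, -0.4], [0.2, -0.3], [-0.0, 0.3], [0.0, 0.1]]
[ 0.53494202  0.15057394 -0.05504118  0.00177394] [[-0.2, 0.4], [0.1, -0.2], [0.0, -0.2], [0.1, 0.1], [-0.1, -0.1]]
-0.0054 [215.20055965 220.48353407] [348.88773123 338.76085663]
0.0086 [209.38146246 233.02414823] [354.65451721 359.41734348]
```

```bash
sed -i 's/S=np.array(\[0.5357,0.1467\])/S=np.array([0.5348,0.1506])/;s/TH=-0.0551/TH=-0.0550/' h.py; python3 - <<'E'
from h import *
nrows([(0,0,.25,-1),(0,0,.10,-1)])
E
```

```text
[0.076, -0.03, 0.015, -0.006, -1.0]
[0.076, -0.03, 0.515, -0.006, -1.0]
```

Call:
jog_arm --commands '[[[0.076,-0.03,0.015,-0.006,-1],[0.076,-0.03,0.2,-0.006,-1],[0.076,-0.03,0.4,-0.006,-1],[0.076,-0.03,0.5,-0.006,-1],[0.076,-0.03,0.515,-0.006,-1],[0.076,-0.03,0.515,-0.006,-1],[0.076,-0.03,0.515,-0.006,-1]]]'

```text
time_s: 10.38
tool_pos: [0.5361, 0.1526, 0.102]
orientation: [0.083, 3.137, 0.002]
ft_force: [-0.3, 0.6, -1.1]
finger_gap: 0.0568
grip_force: 43.2
```

```bash
python3 - <<'E'
from h import *
o=get_obs();print(w2n(o['tool_pos']),o['tool_pos'],o['finger_gap'],o['grip_force'])
nrows([(0,0,.065,-1),(0,0,.030,-1)])
E
```

```text
[0.00114949 0.00204699] [0.53606028 0.15258071 0.10197965] 0.05683817740682574 43.18438349291682
[0.004, -0.007, 0.123, 0.003, -1.0]
[0.005, -0.007, 0.24, 0.003, -1.0]
```

Call:
jog_arm --commands '[[[0.004,-0.007,0,0.003,-1],[0.004,-0.007,0,0.003,-1],[0.004,-0.007,0.05,0.003,-1],[0.004,-0.007,0.09,0.003,-1],[0.004,-0.007,0.12,0.003,-1],[0.004,-0.007,0.16,0.003,-1],[0.004,-0.007,0.2,0.003,-1],[0.004,-0.007,0.225,0.003,-1],[0.004,-0.007,0.235,0.003,-1],[0.004,-0.007,0.235,0.003,-1]]]'

```text
time_s: 11.62
tool_pos: [0.5335, 0.1503, 0.0296]
orientation: [-0.086, -3.14, -0.0]
ft_force: [0.4, 1.3, -1.4]
finger_gap: 0.057
grip_force: 43.2
```

```bash
python3 - <<'E'
from h import *
o=get_obs();print(w2n(o['tool_pos']),o['tool_pos'],o['finger_gap'],o['grip_force'],o['ft_force'])
E
```

```text
[-0.0013031  -0.00037219] [0.53347841 0.1503     0.02964926] 0.05695417156477991 43.18167133256793 [ 0.44304435  1.26907865 -1.35039661]
```

Call:
jog_arm --commands '[[[-0.002,0,0.007,0,-1],[-0.002,0,0.007,0,-1],[-0.002,0,0.007,0,0.6],[-0.002,0,0.007,0,0.6],[-0.002,0,0.007,0,0.6],[-0.002,0,-0.1,0,0.6],[-0.002,0,-0.3,0,0.6],[-0.002,0,-0.5,0,0.75],[0.1,0,-0.7,0,0.75],[0.13,0,-0.75,0,0.75]]]'

```text
time_s: 12.88
tool_pos: [0.4948, 0.1529, 0.2586]
orientation: [0.086, 3.135, 0.005]
ft_force: [0.3, 0.4, -1.2]
finger_gap: 0.0749
grip_force: 0.0
```

```bash
python3 - <<'E'
from h import *
o=get_obs();print(w2n(o['tool_pos']),o['tool_pos'],o['finger_gap'],o['grip_force'],o['ft_force'])
c=calibration('wrist'); im=get_image('wrist'); np.save('c6.npy',c); cv2.imwrite('pics/w6f.png',im)
cv2.imwrite('pics/w6.png',cv2.resize(im[120:285,180:400],None,fx=3.6,fy=3.6,interpolation=cv2.INTER_CUBIC))
P=lambda x,y,z:(w2p([*n2w(x,y),z],c)[0]-[180,120]+.5)*3.6-.5
a=np.linspace(0,2*np.pi,73); q=np.array([P(.03*np.cos(t),.03*np.sin(t),.036) for t in a]); print(q.min(0),q.max(0))
rows([(.46,-.14,.2,NY,.75),(.5695,-.29,.10,NY,.75)])
E
```

```text
[-0.04002778  0.00011907] [0.4948393  0.15291931 0.25856022] 0.07488012047628693 0.0 [ 0.25087159  0.428645   -1.23062602]
[260.64661008 223.75390062] [468.5553734  420.48099154]
[0.063, -0.983, 0.194, 0.001, 0.75]
[-0.326, -1.464, 0.528, 0.001, 0.75]
```

View pics/w6.png

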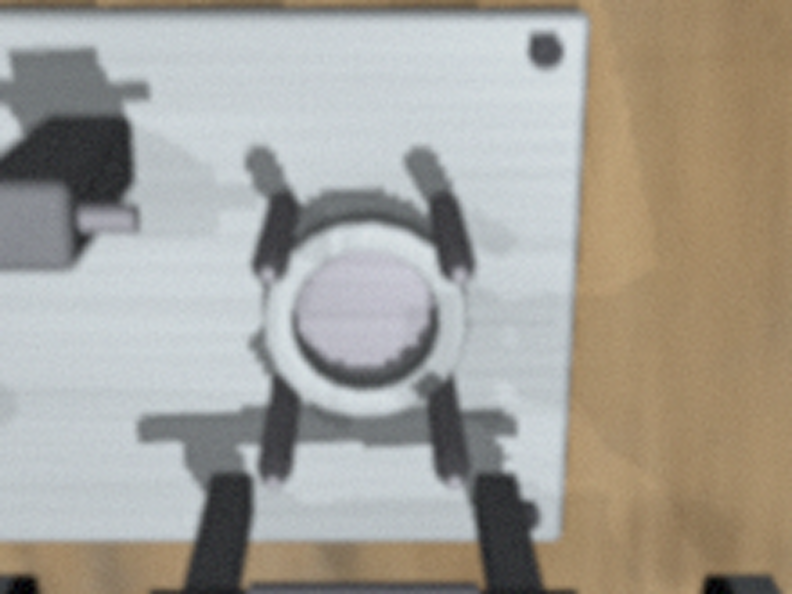

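The spacer lies flat between the pins, with its ring spanning (266..467, 222..415), as predicted. Next is lens 1.

Call:
jog_arm --commands '[[[0.05,-0.2,0,0,0.75],[0.06,-0.4,0,0,0.75],[0,-0.6,0.05,0,0.75],[-0.1,-0.8,0.1,0,0.75],[-0.2,-1,0.2,0,0.75]]]'

```text
time_s: 13.55
tool_pos: [0.5321, -0.1365, 0.2017]
orientation: [0.086, 3.138, -0.0]
ft_force: [1.0, 0.1, 0.2]
finger_gap: 0.0747
grip_force: 0.0
```

```bash
cat >> h.py <<'E'
def blob(im,uv,z,c,dark=False,h=70):
    u,v=np.round(uv).astype(int); u0=max(u-h,0);v0=max(v-h,0); s=im[v0:v+h,u0:u+h]
    hsv=cv2.cvtColor(s,cv2.COLOR_BGR2HSV)
    m=((hsv[...,2]<75)&(hsv[...,1]<110) if dark else (hsv[...,2]>140)&(hsv[...,1]<45)).astype(np.uint8)
    best=None
    for k in cv2.findContours(m,cv2.RETR_EXTERNAL,cv2.CHAIN_APPROX_NONE)[0]:
        k=cv2.convexHull(k)
        if len(k)<6: continue
        (x,y),ax,_=cv2.fitEllipse(k); x+=u0;y+=v0
        if min(ax)/max(ax)<.8 or max(ax)<30: continue
        e=np.hypot(x-uv[0],y-uv[1])
        if best is None or e<best[0]: best=(e,(x,y),ax)
    if best is None: return None
    return p2w(best[1],z,c)[0].round(4),np.round(best[1],1),np.round(best[2],1)
OBJ={'l1':(.5695,-.290,.006,False),'l2':(.5083,-.3925,.006,False),'ret':(.454,-.3005,.006,True)}
def look(*names):
    c=calibration('wrist'); im=get_image('wrist'); o=get_obs()
    print('tcp',o['tool_pos'].round(4),'gap',round(float(o['finger_gap']),4))
    for n in names:
        X=OBJ[n]; uv=w2p(X[:3],c)[0]; print(n,uv.round(1),blob(im,uv,X[2],c,X[3]))
E
python3 - <<'E'
from h import *
look('l1','l2','ret')
rows([(.5695,-.29,.10,NY,.75)])
E
```

```text
tcp [ 0.5315 -0.1449  0.1982] gap 0.075
l1 [126.8 225. ] (array([ 0.5717, -0.2946,  0.006 ]), array([122.5, 227.3]), array([55.7, 66.8]))
l2 [  4.5 169. ] None
ret [ 89.6 102.5] None
[-0.158, -0.472, 0.331, -0.012, 0.75]
```

Call:
jog_arm --commands '[[[-0.06,-0.2,0.1,-0.012,0.75],[-0.13,-0.4,0.2,-0.012,0.75],[-0.158,-0.472,0.331,-0.012,0.75],[-0.158,-0.472,0.331,-0.012,0.75],[-0.158,-0.472,0.331,-0.012,0.75],[-0.158,-0.472,0.331,-0.012,0.75]]]'

```text
time_s: 14.35
tool_pos: [0.5716, -0.277, 0.1042]
orientation: [0.068, 3.138, 0.0]
ft_force: [-0.1, 0.0, 0.7]
finger_gap: 0.0746
grip_force: 0.0
```

```bash
python3 - <<'E'
from h import *
look('l1','l2','ret')
rows([(.5695,-.29,.004,NY,.75)])
E
```

```text
tcp [ 0.5716 -0.2771  0.1044] gap 0.0748
l1 [262.5 211.9] (array([ 0.5707, -0.2904,  0.006 ]), array([261.9, 213.6]), array([79.8, 88.4]))
l2 [ 95.5 127.4] (array([ 0.5079, -0.3936,  0.006 ]), array([ 93.7, 126.9]), array([ 87.3, 103.2]))
ret [232.6  25.8] (array([ 0.454 , -0.3007,  0.006 ]), array([232.3,  25.8]), array([100.8, 114.5]))
[0.006, -0.043, 0.335, 0.015, 0.75]
```

Call:
jog_arm --commands '[[[0.005,-0.044,0.1,0.015,0.75],[0.005,-0.044,0.2,0.015,0.75],[0.005,-0.044,0.3,0.015,0.75],[0.005,-0.044,0.338,0.015,0.75],[0.005,-0.044,0.338,0.015,0.75],[0.005,-0.044,0.338,0.015,-1],[0.005,-0.044,0.338,0.015,-1],[0.005,-0.044,0.338,0.015,-1],[0.005,-0.044,0.338,0.015,-1],[0.005,-0.044,0.338,0.015,-1]]]'

```text
time_s: 15.65
tool_pos: [0.5737, -0.2949, 0.009]
orientation: [0.09, 3.128, -0.008]
ft_force: [-2.7, 1.8, 27.3]
finger_gap: 0.0003
grip_force: 13.8
```

```bash
python3 - <<'E'
from h import *
o=get_obs();print(o['tool_pos'],o['finger_gap'],o['grip_force'],o['ft_force'])
rows([(.52,-.20,.2,NY,-1),(.52,0,.25,NY,-1)])
E
```

```text
[ 0.57367396 -0.29486901  0.0090368 ] 0.00034688943263714217 13.8171829842031 [-2.71478025  1.76923435 27.27593806]
[0.189, 0.303, -0.64, -0.003, -1.0]
[0.225, 0.967, -0.81, -0.003, -1.0]
```

The fingers closed above the lens because the open pads stand farther back. I'll raise, reopen, look and go lower.

Call:
jog_arm --commands '[[[0,0,-0.15,0,-1],[0,0,-0.3,0,0.65],[0,0,-0.3,0,0.65],[0,0,-0.3,0,0.65],[0,0,-0.3,0,0.65],[0,0,-0.3,0,0.65]]]'

```text
time_s: 16.4
tool_pos: [0.5679, -0.2912, 0.0902]
orientation: [-0.09, -3.138, -0.001]
ft_force: [-0.0, -0.1, -0.8]
finger_gap: 0.0705
grip_force: 0.0
```

```bash
python3 - <<'E'
from h import *
look('l1','l2','ret')
rows([(.570,-.2903,.02,NY,.65)])
E
```

```text
tcp [ 0.568  -0.2913  0.0904] gap 0.0702
l1 [283.5 224. ] (array([ 0.5711, -0.2886,  0.006 ]), array([285.7, 226.1]), array([82.4, 92.3]))
l2 [108.4 138.4] (array([ 0.508 , -0.3941,  0.006 ]), array([105.7, 138. ]), array([ 90.3, 107. ]))
ret [252.9  29.7] (array([ 0.454 , -0.3008,  0.006 ]), array([252.3,  29.7]), array([106.9, 119.2]))
[-0.007, 0.003, 0.235, -0.003, 0.65]
```

Call:
jog_arm --commands '[[[-0.009,0.008,0.1,0,0.65],[-0.009,0.008,0.2,0,0.65],[-0.009,0.008,0.26,0,0.65],[-0.009,0.008,0.29,0,0.65],[-0.009,0.008,0.311,0,0.65],[-0.009,0.008,0.311,0,0.65]]]'

```text
time_s: 17.2
tool_pos: [0.5715, -0.2894, -0.0018]
orientation: [0.09, 3.14, -0.0]
ft_force: [0.1, -1.4, 0.2]
finger_gap: 0.0705
grip_force: 0.0
```

Call:
jog_arm --commands '[[[0,0,0.005,0,0.65],[0,0,0.01,0,0.65],[0,0,0.01,0,0.65],[0,0,0.01,0,-1],[0,0,0.01,0,-1],[0,0,0.01,0,-1],[0,0,0.01,0,-1],[0,0,0.01,0,-1]]]'

```text
time_s: 18.2
tool_pos: [0.5717, -0.2896, -0.0043]
orientation: [0.09, 3.139, -0.001]
ft_force: [-0.7, 0.2, 6.4]
finger_gap: 0.0576
grip_force: 43.7
```

Gripped. I'll lift and carry it to the nest.

Call:
jog_arm --commands '[[[0,0,-0.15,0,-1],[0,0,-0.35,0,-1],[0.05,0.2,-0.55,0,-1],[0.08,0.4,-0.7,0,-1],[0.1,0.6,-0.83,0,-1],[0.12,0.8,-0.83,0,-1],[0.12,1,-0.83,0,-1],[0.12,1,-0.83,0,-1]]]'

```text
time_s: 19.2
tool_pos: [0.5519, 0.0167, 0.244]
orientation: [-0.082, -3.14, -0.002]
ft_force: [0.1, -1.0, -1.0]
finger_gap: 0.0576
grip_force: 43.5
```

```bash
python3 - <<'E'
from h import *
o=get_obs();print(o['tool_pos'],o['finger_gap'],o['grip_force'])
nrows([(0,0,.25,-1),(0,0,.10,-1)])
E
```

```text
[0.55187659 0.01666211 0.24399196] 0.05760869117947652 43.523395493393764
[0.08, 0.443, -0.019, 0.003, -1.0]
[0.08, 0.442, 0.481, 0.003, -1.0]
```

Call:
jog_arm --commands '[[[0.04,0.2,0,0.003,-1],[0.08,0.4,0,0.003,-1],[0.08,0.442,0,0.003,-1],[0.08,0.442,0.15,0.003,-1],[0.08,0.442,0.3,0.003,-1],[0.08,0.442,0.43,0.003,-1],[0.08,0.442,0.46,0.003,-1],[0.08,0.442,0.46,0.003,-1],[0.08,0.442,0.46,0.003,-1]]]'

```text
time_s: 20.32
tool_pos: [0.5375, 0.1462, 0.1077]
orientation: [0.094, 3.137, 0.002]
ft_force: [-0.7, 0.2, -0.9]
finger_gap: 0.0576
grip_force: 43.5
```

```bash
python3 - <<'E'
from h import *
o=get_obs();print(w2n(o['tool_pos']),o['tool_pos'],o['finger_gap'],o['grip_force'],o['qvel'].round(3))
nrows([(0,0,.0335,-1)])
c=calibration('wrist'); im=get_image('wrist'); cv2.imwrite('pics/w7.png',im)
u=w2p(o['tool_pos']+[0,0,.009],c)[0]; print(u, blob(im,u,o['tool_pos'][2]+.009,c,h=100))
E
```

```text
[ 0.00291696 -0.00424922] [0.53747896 0.14619686 0.10772535] 0.057575768958774455 43.52237825165503 [-0.002 -0.005 -0.001 -0.    -0.002 -0.001  0.002]
[0.011, 0.014, 0.247, -0.006, -1.0]
[281.40898941 300.63078052] None
```

Call:
jog_arm --commands '[[[0.01,0.014,0,-0.006,-1],[0.01,0.014,0,-0.006,-1],[0.01,0.014,0.05,-0.006,-1],[0.01,0.014,0.09,-0.006,-1],[0.01,0.014,0.13,-0.006,-1],[0.01,0.014,0.17,-0.006,-1],[0.01,0.014,0.21,-0.006,-1],[0.01,0.014,0.235,-0.006,-1],[0.01,0.014,0.247,-0.006,-1],[0.01,0.014,0.247,-0.006,-1]]]'

```text
time_s: 21.62
tool_pos: [0.5337, 0.1505, 0.0321]
orientation: [0.086, 3.14, 0.0]
ft_force: [-0.4, -0.8, -0.8]
finger_gap: 0.0574
grip_force: 43.5
```

```bash
python3 - <<'E'
from h import *
o=get_obs();print(w2n(o['tool_pos']),o['tool_pos'],o['finger_gap'],o['grip_force'],o['ft_force'])
E
```

```text
[-0.00112507 -0.0001802 ] [0.53366673 0.15048192 0.0321    ] 0.05744530304814052 43.52439230773598 [-0.37335816 -0.82997279 -0.76985782]
```

Call:
jog_arm --commands '[[[-0.002,0,0.004,0,-1],[-0.002,0,0.004,0,-1],[-0.002,0,0.004,0,0.6],[-0.002,0,0.004,0,0.6],[-0.002,0,0.004,0,0.6],[-0.002,0,-0.1,0,0.6],[-0.002,0,-0.3,0,0.6],[0.05,0,-0.5,0,0.65],[0.13,0,-0.7,0,0.65],[0.13,0,-0.7,0,0.65]]]'

```text
time_s: 22.88
tool_pos: [0.4959, 0.1535, 0.2466]
orientation: [0.084, 3.132, 0.008]
ft_force: [0.1, -0.4, -0.7]
finger_gap: 0.0704
grip_force: 0.0
```

Call:
jog_arm --commands '[[[0,0,0,0,0.65],[0,0,0,0,0.65]]]'

```text
time_s: 23.12
tool_pos: [0.4938, 0.1522, 0.2403]
orientation: [-0.087, -3.138, 0.003]
ft_force: [0.4, -0.7, 0.9]
finger_gap: 0.0704
grip_force: 0.0
```

```bash
python3 - <<'E'
from h import *
o=get_obs();c=calibration('wrist'); im=get_image('wrist'); cv2.imwrite('pics/w8f.png',im); np.save('c8.npy',c)
cv2.imwrite('pics/w8.png',cv2.resize(im[120:285,180:400],None,fx=3.6,fy=3.6,interpolation=cv2.INTER_CUBIC))
print(o['tool_pos'],w2n(o['tool_pos']))
P=lambda x,y,z:(w2p([*n2w(x,y),z],c)[0]-[180,120]+.5)*3.6-.5
q=np.array([P(.0285*np.cos(t),.0285*np.sin(t),.045) for t in np.linspace(0,6.28,73)]); print(q.min(0),q.max(0))
rows([(.508,-.15,.2,NY,.65),(.508,-.3938,.10,NY,.65)])
E
```

```text
[0.49381856 0.15219023 0.2402593 ] [-0.04100689 -0.00066502]
[265.63328074 265.11027031] [477.0143001  463.50437124]
[-0.103, -1.003, 0.136, -0.0, 0.65]
[-0.149, -1.814, 0.47, -0.0, 0.65]
```

View pics/w8.png

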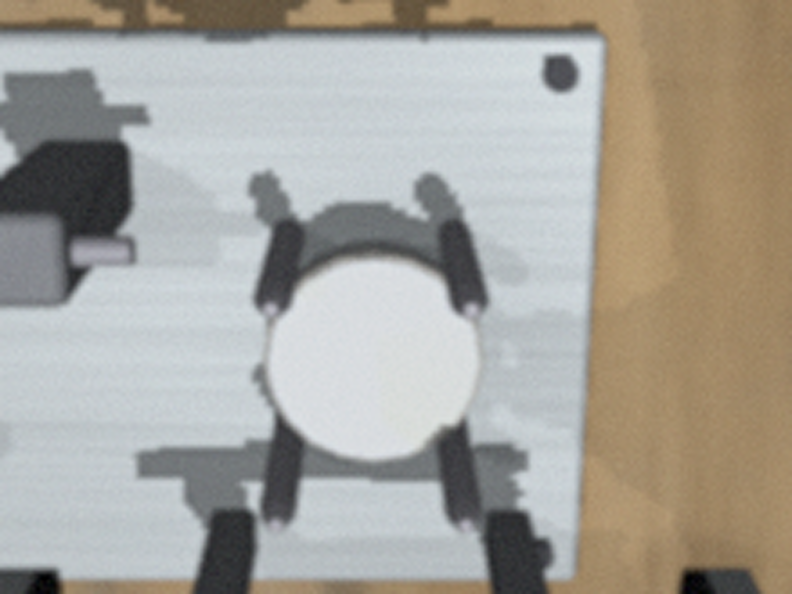

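Lens 1 lies flat in the nest, spanning (267..480, 255..461) as predicted. Now lens 2.

Call:
jog_arm --commands '[[[0,-0.2,0,0,0.65],[0,-0.4,0,0,0.65],[0,-0.6,0,0,0.65],[-0.05,-0.8,0,0,0.65],[-0.1,-1,0.1,0,0.65]]]'

```text
time_s: 23.8
tool_pos: [0.5083, -0.1457, 0.2151]
orientation: [0.087, 3.137, -0.001]
ft_force: [1.5, 0.3, 0.4]
finger_gap: 0.0703
grip_force: 0.0
```

Call:
jog_arm --commands '[[[-0.01,-0.2,0.05,0,0.65],[-0.03,-0.4,0.1,0,0.65],[-0.05,-0.6,0.2,0,0.65],[-0.05,-0.81,0.37,0,0.65],[-0.05,-0.81,0.37,0,0.65],[-0.05,-0.81,0.37,0,0.65],[-0.05,-0.81,0.37,0,0.65]]]'

```text
time_s: 24.68
tool_pos: [0.509, -0.3855, 0.1034]
orientation: [-0.085, -3.14, -0.002]
ft_force: [-0.2, 0.3, 0.1]
finger_gap: 0.0703
grip_force: 0.0
```

```bash
python3 - <<'E'
from h import *
look('l2','ret')
rows([(.508,-.3938,-.003,NY,.65)])
E
```

```text
tcp [ 0.5095 -0.3852  0.104 ] gap 0.0709
l2 [271.2 214.3] (array([ 0.51  , -0.3932,  0.006 ]), array([270.4, 216.7]), array([76.7, 88.1]))
ret [410.9 126.1] (array([ 0.4546, -0.3007,  0.006 ]), array([410.5, 127.1]), array([75.1, 84.4]))
[0.004, -0.029, 0.357, 0.003, 0.65]
```

Call:
jog_arm --commands '[[[0.002,-0.027,0.1,0.003,0.65],[0.002,-0.027,0.2,0.003,0.65],[0.002,-0.027,0.3,0.003,0.65],[0.002,-0.027,0.345,0.003,0.65],[0.002,-0.027,0.36,0.003,0.65],[0.002,-0.027,0.36,0.003,0.65],[0.002,-0.027,0.36,0.003,-1],[0.002,-0.027,0.36,0.003,-1],[0.002,-0.027,0.36,0.003,-1],[0.002,-0.027,0.36,0.003,-1]]]'

```text
time_s: 25.98
tool_pos: [0.5083, -0.395, -0.0024]
orientation: [0.09, 3.138, -0.001]
ft_force: [-1.8, 1.7, 5.0]
finger_gap: 0.0575
grip_force: 41.5
```

```bash
python3 - <<'E'
from h import *
o=get_obs();print(o['tool_pos'],o['finger_gap'],o['grip_force'],o['ft_force'])
E
```

```text
[ 0.50829068 -0.39500947 -0.00237782] 0.05747008566430096 41.50169346481562 [-1.80197439  1.70608501  5.01940315]
```

Call:
jog_arm --commands '[[[0,0,-0.15,0,-1],[0,0,-0.35,0,-1],[0,0.2,-0.55,0,-1],[0,0.4,-0.7,0,-1],[0,0.6,-0.83,0,-1],[0,0.8,-0.83,0,-1],[0,1,-0.83,0,-1],[0,1,-0.83,0,-1]]]'

```text
time_s: 26.98
tool_pos: [0.5249, -0.0912, 0.2459]
orientation: [0.083, 3.139, 0.003]
ft_force: [0.0, 0.3, -0.8]
finger_gap: 0.0574
grip_force: 43.3
```

```bash
python3 - <<'E'
from h import *
o=get_obs();print(o['tool_pos'],o['finger_gap'],o['grip_force'])
nrows([(0,0,.25,-1),(0,0,.11,-1)])
E
```

```text
[ 0.52487006 -0.09122747  0.24585556] 0.057419778747266156 43.31818409264088
[0.009, 0.807, -0.012, 0.003, -1.0]
[0.01, 0.806, 0.455, 0.003, -1.0]
```

Call:
jog_arm --commands '[[[0.01,0.2,0,0.003,-1],[0.01,0.4,0,0.003,-1],[0.01,0.6,0,0.003,-1],[0.015,0.82,0,0.003,-1],[0.015,0.82,0.15,0.003,-1],[0.015,0.82,0.3,0.003,-1],[0.015,0.82,0.43,0.003,-1],[0.015,0.82,0.44,0.003,-1],[0.015,0.82,0.44,0.003,-1],[0.015,0.82,0.44,0.003,-1]]]'

```text
time_s: 28.22
tool_pos: [0.5357, 0.151, 0.1148]
orientation: [0.094, 3.137, 0.003]
ft_force: [0.5, 0.4, -0.0]
finger_gap: 0.0577
grip_force: 43.3
```

```bash
python3 - <<'E'
from h import *
o=get_obs();print(w2n(o['tool_pos']),o['tool_pos'],o['finger_gap'],o['grip_force'],o['qvel'].round(3))
nrows([(0.0005,0,.0435,-1)])
E
```

```text
[0.00082621 0.00048893] [0.53565184 0.15104278 0.11477175] 0.05774125628164488 43.32525981590152 [-0.     0.002 -0.004  0.004 -0.001 -0.004  0.001]
[0.002, -0.002, 0.238, -0.006, -1.0]
```

Call:
jog_arm --commands '[[[0,-0.002,0.04,-0.006,-1],[0,-0.002,0.08,-0.006,-1],[0,-0.002,0.12,-0.006,-1],[0,-0.002,0.16,-0.006,-1],[0,-0.002,0.2,-0.006,-1],[0,-0.002,0.225,-0.006,-1],[0,-0.002,0.236,-0.006,-1],[0,-0.002,0.236,-0.006,-1],[0,-0.002,0.236,-0.006,-1]]]'

```text
time_s: 29.35
tool_pos: [0.5339, 0.15, 0.0425]
orientation: [-0.086, -3.14, -0.0]
ft_force: [-2.7, -0.9, 5.0]
finger_gap: 0.0572
grip_force: 43.9
```

Call:
jog_arm --commands '[[[0,0,0,0,0.6],[0,0,0,0,0.6],[0,0,0,0,0.6],[0,0,-0.1,0,0.6],[0,0,-0.3,0,0.6],[0.05,0,-0.5,0,0.65],[0.13,0,-0.66,0,0.65],[0.13,0,-0.66,0,0.65],[0.13,0,-0.66,0,0.65],[0.13,0,-0.66,0,0.65]]]'

```text
time_s: 30.6
tool_pos: [0.4948, 0.152, 0.2383]
orientation: [-0.087, -3.138, 0.003]
ft_force: [0.0, -0.3, -0.1]
finger_gap: 0.0708
grip_force: 0.0
```

```bash
python3 - <<'E'
from h import *
o=get_obs();c=calibration('wrist'); im=get_image('wrist'); cv2.imwrite('pics/w9f.png',im); np.save('c9.npy',c)
print(o['tool_pos'],w2n(o['tool_pos']))
# lens mask: off-white (warm) vs. bluish plate
def m(im,c,z):
    uv=w2p([*S,z],c)[0]; u,v=uv.round().astype(int); s=im[v-40:v+40,u-40:u+40].astype(int)
    k=((s[...,2]-s[...,0]>=-2)&(s.min(2)>150)).astype(np.uint8); k=cv2.morphologyEx(k,cv2.MORPH_OPEN,np.ones((3,3),np.uint8))
    k=max(cv2.findContours(k,0,1)[0],key=cv2.contourArea); b=cv2.boundingRect(k); print('pred',uv,'box',b[0]+u-40,b[1]+v-40,b[2:],cv2.fitEllipse(cv2.convexHull(k)))
    q=w2p(np.array([[*(S+.0285*np.array([np.cos(t),np.sin(t)])),z] for t in np.linspace(0,6.28,73)]),c); print(q.min(0),q.max(0))
m(cv2.imread('pics/w8f.png'),np.load('c8.npy',allow_pickle=True).item(),.045); m(im,c,.054)
rows([(.454,-.15,.2,NY,.65),(.454,-.3007,.10,NY,.65)])
E
```

```text
[0.49478392 0.15197223 0.23834526] [-0.040031   -0.00082962]
pred [282.78349126 221.53898521] box 287 229 (14, 16) ((50.2901611328125, 54.06681823730469), (12.160555839538574, 17.02943229675293), 145.846923828125)
[253.42003641 193.29789042] [312.14230284 248.37280979]
pred [283.00372947 224.56905747] box 283 233 (25, 16) ((52.57447052001953, 55.27811050415039), (13.023635864257812, 26.27420425415039), 111.16351318359375)
[252.74235784 195.52622479] [313.26143546 252.12026063]
[0.08, -1.012, 0.13, -0.0, 0.65]
[0.052, -1.513, 0.464, -0.0, 0.65]
```

Call:
jog_arm --commands '[[[0.02,-0.2,0,0,0.65],[0.04,-0.4,0,0,0.65],[0.05,-0.6,0,0,0.65],[0.05,-0.8,0,0,0.65],[0.05,-1,0.1,0,0.65]]]'

```text
time_s: 31.28
tool_pos: [0.4652, -0.1448, 0.2125]
orientation: [0.087, 3.136, -0.001]
ft_force: [-0.1, 0.4, -0.9]
finger_gap: 0.0702
grip_force: 0.0
```

Call:
jog_arm --commands '[[[0,-0.2,0.1,0,0.65],[0,-0.4,0.2,0,0.65],[0,-0.51,0.35,0,0.65],[0,-0.51,0.35,0,0.65],[0,-0.51,0.35,0,0.65],[0,-0.51,0.35,0,0.65]]]'

```text
time_s: 32.02
tool_pos: [0.4569, -0.294, 0.1078]
orientation: [0.082, 3.139, 0.0]
ft_force: [-1.1, 0.1, 0.4]
finger_gap: 0.0706
grip_force: 0.0
```

```bash
python3 - <<'E'
from h import *
look('ret')
rows([(.4545,-.3007,-.003,NY,.65)])
E
```

```text
tcp [ 0.4569 -0.294   0.108 ] gap 0.0704
ret [272. 209.] (array([ 0.4547, -0.301 ,  0.006 ]), array([271.4, 209.9]), array([67.8, 71.1]))
[0.008, -0.023, 0.37, 0.004, 0.65]
```

Call:
jog_arm --commands '[[[0.008,-0.023,0.1,0.004,0.65],[0.008,-0.023,0.2,0.004,0.65],[0.008,-0.023,0.3,0.004,0.65],[0.008,-0.023,0.36,0.004,0.65],[0.008,-0.023,0.375,0.004,0.65],[0.008,-0.023,0.375,0.004,0.65],[0.008,-0.023,0.375,0.004,-1],[0.008,-0.023,0.375,0.004,-1],[0.008,-0.023,0.375,0.004,-1],[0.008,-0.023,0.375,0.004,-1]]]'

```text
time_s: 33.33
tool_pos: [0.4537, -0.3023, -0.0038]
orientation: [0.092, 3.138, -0.0]
ft_force: [-1.6, 1.6, 6.9]
finger_gap: 0.0579
grip_force: 41.2
```

Call:
jog_arm --commands '[[[0,0,-0.15,0,-1],[0,0,-0.35,0,-1],[0,0.2,-0.55,0,-1],[0,0.4,-0.7,0,-1],[-0.05,0.6,-0.83,0,-1],[-0.1,0.8,-0.83,0,-1],[-0.15,1,-0.83,0,-1],[-0.15,1,-0.83,0,-1]]]'

```text
time_s: 34.33
tool_pos: [0.5158, -0.0014, 0.2448]
orientation: [0.085, 3.138, 0.003]
ft_force: [0.8, -0.7, -0.4]
finger_gap: 0.0581
grip_force: 43.2
```

```bash
python3 - <<'E'
from h import *
o=get_obs();print(o['tool_pos'],o['finger_gap'],o['grip_force'])
nrows([(0,0,.25,-1),(0,0,.12,-1)])
E
```

```text
[ 0.51584089 -0.0013753   0.24475534] 0.058085443842445475 43.15372126176953
[-0.036, 0.509, -0.016, 0.001, -1.0]
[-0.035, 0.508, 0.417, 0.001, -1.0]
```

Call:
jog_arm --commands '[[[-0.02,0.2,0,0.001,-1],[-0.035,0.4,0,0.001,-1],[-0.033,0.52,0,0.001,-1],[-0.033,0.52,0.15,0.001,-1],[-0.033,0.52,0.3,0.001,-1],[-0.033,0.52,0.4,0.001,-1],[-0.033,0.52,0.4,0.001,-1],[-0.033,0.52,0.4,0.001,-1],[-0.033,0.52,0.4,0.001,-1]]]'

```text
time_s: 35.45
tool_pos: [0.5353, 0.1505, 0.1253]
orientation: [0.092, 3.137, 0.003]
ft_force: [0.5, -0.4, -1.4]
finger_gap: 0.0575
grip_force: 43.2
```

```bash
python3 - <<'E'
from h import *
o=get_obs();print(w2n(o['tool_pos']),o['tool_pos'],o['finger_gap'],o['grip_force'],o['qvel'].round(3))
nrows([(0.0005,0,.0510,-1)])
E
```

```text
[ 5.03406957e-04 -8.49816845e-05] [0.53529797 0.15048747 0.12527707] 0.05754133379378363 43.18620767444372 [ 0.002  0.004 -0.003  0.004 -0.002 -0.003  0.001]
[0.001, -0.0, 0.248, -0.005, -1.0]
```

Call:
jog_arm --commands '[[[0,0,0.05,-0.005,-1],[0,0,0.1,-0.005,-1],[0,0,0.14,-0.005,-1],[0,0,0.18,-0.005,-1],[0,0,0.215,-0.005,-1],[0,0,0.235,-0.005,-1],[0,0,0.246,-0.005,-1],[0,0,0.248,-0.005,-1],[0,0,0.248,-0.005,-1]]]'

```text
time_s: 36.58
tool_pos: [0.5343, 0.1501, 0.0501]
orientation: [0.086, 3.14, 0.001]
ft_force: [-3.2, -1.5, 7.2]
finger_gap: 0.0578
grip_force: 43.9
```

Contact is at the expected height, so I'll release, back off and check.

Call:
jog_arm --commands '[[[0,0,0,0,0.6],[0,0,0,0,0.6],[0,0,0,0,0.6],[0,0,-0.1,0,0.6],[0,0,-0.3,0,0.6],[0.05,0,-0.5,0,0.6],[0.13,0,-0.63,0,0.6],[0.13,0,-0.63,0,-1],[0.13,0,-0.63,0,-1],[0.13,0,-0.63,0,-1]]]'

```text
time_s: 37.83
tool_pos: [0.4948, 0.152, 0.2365]
orientation: [-0.087, -3.138, 0.003]
ft_force: [-0.0, -0.5, -0.6]
finger_gap: 0.0139
grip_force: 0.0
```

```bash
python3 - <<'E'
from h import *
o=get_obs();c=calibration('wrist'); im=get_image('wrist'); sc=get_image('scene')
print(o['tool_pos'],w2n(o['tool_pos']))
a=cv2.resize(im[130:295,110:350],None,fx=3.0,fy=3.0,interpolation=cv2.INTER_CUBIC)
b=cv2.resize(sc[150:270,160:320],None,fx=3.0,fy=3.0,interpolation=cv2.INTER_CUBIC)
# side by side within 800x600: wrist crop above not fitting; scale b
b=cv2.resize(b,(133,100)); a[-100:,:133]=b
cv2.imwrite('pics/w10.png',a)
P=lambda x,y,z:(w2p([*n2w(x,y),z],c)[0]-[110,130]+.5)*3-.5
q=np.array([P(.0285*np.cos(t),.0285*np.sin(t),.062) for t in np.linspace(0,6.28,73)]); print(q.min(0),q.max(0)); print('hub',P(0,-.175,.062),'knobs r.056:')
E
```

```text
[0.4947865  0.15202023 0.23651731] [-0.04003107 -0.00078155]
[426.7226213  206.59920027] [613.22992002 380.52588269]
hub [-52.31424888 295.45144766] knobs r.056:
```

View pics/w10.png

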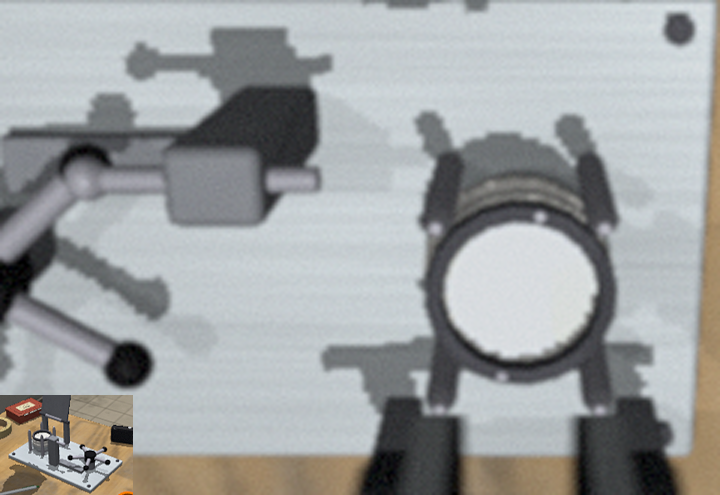

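The stack is flat and centred, with the ring spanning (428..614, 203..382). The next step is to go behind the cover.

Call:
jog_arm --commands '[[[0,0,-0.13,0,-1],[-0.15,0,-0.14,0,-1],[-0.35,0,-0.14,0,-1],[-0.55,0,-0.14,0,-1],[-0.68,0,-0.14,0,-1],[-0.68,0,-0.05,0,-1],[-0.68,0,0.1,0,-1],[-0.68,0,0.17,0,-1],[-0.68,0,0.17,0,-1],[-0.68,0,0.17,0,-1]]]'

```text
time_s: 39.17
tool_pos: [0.7, 0.1411, 0.1887]
orientation: [0.086, 3.138, 0.001]
ft_force: [0.4, 0.2, 0.6]
finger_gap: 0.0001
grip_force: 0.0
```

```bash
python3 - <<'E'
from h import *
o=get_obs();print(w2n(o['tool_pos']),o['tool_pos'])
def P(a,r=.10,p=.002): return (.06-r*np.cos(a)+(.004-p)*np.sin(a)+.011,0,.092+r*np.sin(a)+(.004-p)*np.cos(a),-1)
print([np.round(P(a)[::2],3) for a in (1.7,1.4,1.1,.8,.5,.3,.15,0)])
nrows([P(a) for a in (1.75,1.6,1.45,1.3,1.15,1.0,.85,.7,.6)])
E
```

```text
[ 0.16545374 -0.00038755] [0.69998225 0.14111767 0.1887441 ]
[array([0.086, 0.191]), array([0.056, 0.191]), array([0.027, 0.182]), array([0.003, 0.165]), array([-0.016,  0.142]), array([-0.024,  0.123]), array([-0.028,  0.109]), array([-0.029,  0.094])]
[0.249, 0.001, -0.005, 0.0, -1.0]
[0.298, 0.001, -0.011, 0.0, -1.0]
[0.348, 0.001, -0.01, 0.0, -1.0]
[0.398, 0.001, -0.002, 0.0, -1.0]
[0.445, 0.001, 0.014, 0.0, -1.0]
[0.489, 0.001, 0.037, 0.0, -1.0]
[0.53, 0.001, 0.066, 0.0, -1.0]
[0.566, 0.001, 0.101, 0.0, -1.0]
[0.587, 0.001, 0.127, 0.0, -1.0]
```

Call:
jog_arm --commands '[[[0.15,0,0,0,-1],[0.249,0,-0.005,0,-1],[0.298,0,-0.011,0,-1],[0.348,0,-0.01,0,-1],[0.398,0,-0.002,0,-1],[0.445,0,0.014,0,-1],[0.489,0,0.037,0,-1],[0.53,0,0.066,0,-1],[0.566,0,0.101,0,-1],[0.587,0,0.127,0,-1]]]'

```text
time_s: 40.42
tool_pos: [0.522, 0.1508, 0.1479]
orientation: [-0.086, -3.139, 0.0]
ft_force: [1.5, 0.6, 0.5]
finger_gap: 0.0002
grip_force: 0.6
```

```bash
python3 - <<'E'
from h import *
o=get_obs();print(w2n(o['tool_pos']),o['tool_pos'],o['ft_force'])
def P(a,r=.10,p=.002): return (.06-r*np.cos(a)+(.004-p)*np.sin(a)+.011,0,.092+r*np.sin(a)+(.004-p)*np.cos(a),-1)
nrows([P(a) for a in (.5,.4,.3,.2,.1,0)])
E
```

```text
[-0.01279856 -0.00046874] [0.52199502 0.15083553 0.14794524] [1.51540647 0.55040365 0.54427759]
[0.01, 0.002, 0.021, 0.001, -1.0]
[0.025, 0.002, 0.051, 0.001, -1.0]
[0.037, 0.002, 0.082, 0.001, -1.0]
[0.046, 0.002, 0.114, 0.001, -1.0]
[0.052, 0.002, 0.147, 0.001, -1.0]
[0.054, 0.002, 0.18, 0.001, -1.0]
```

Call:
jog_arm --commands '[[[0.01,0,0.021,0,-1],[0.025,0,0.051,0,-1],[0.037,0,0.082,0,-1],[0.046,0,0.114,0,-1],[0.052,0,0.147,0,-1],[0.054,0,0.178,0,-1],[0.054,0,0.185,0,-1],[0.054,0,0.185,0,-1]]]'

```text
time_s: 41.42
tool_pos: [0.5066, 0.1517, 0.0957]
orientation: [-0.087, -3.138, -0.003]
ft_force: [-8.5, -1.7, 25.2]
finger_gap: -0.0001
grip_force: 12.8
```

```bash
python3 - <<'E'
from h import *
o=get_obs();print(w2n(o['tool_pos']),o['tool_pos'],o['ft_force'])
cv2.imwrite('pics/s3.png',get_image('scene'));cv2.imwrite('pics/t3.png',get_image('top'))
E
```

```text
[-0.02820179 -0.00042329] [0.50661758 0.15172766 0.09567402] [-8.4659631  -1.73509807 25.22380769]
```

The tip is at z = 0.0957, pressing at 25 N on a level cover, so the cover is shut. I'll work out the wheel push.

```bash
python3 - <<'E'
from h import *
c=calibration('top')
f=lambda x,y,z: w2n(p2w(((x+.5)/5.6-.5+150,(y+.5)/5.6-.5+140),z,c)[0]+[-.001,.004,0])
print('rod ends',f(300,365,.092),f(425,370,.092),'guide',f(345,368,.102),'hub',f(557,294,.062))
H=lambda d,r,z:(r*np.cos(np.radians(d)),-.175+r*np.sin(np.radians(d)),z,-1)
nrows([(-.028,0,.16,-1),H(95,.045,.16),H(95,.045,.04)])
E
```

```text
rod ends [-0.04552838 -0.05702237] [-0.04472526 -0.11658919] guide [-0.04679047 -0.08001368] hub [-0.00082991 -0.17530583]
[-0.0, 0.002, -0.214, -0.0, -1.0]
[-0.081, -0.432, -0.216, -0.0, -1.0]
[-0.081, -0.433, 0.184, -0.0, -1.0]
```

Call:
jog_arm --commands '[[[0,0,-0.2,0,-1],[-0.04,-0.2,-0.22,0,-1],[-0.081,-0.433,-0.22,0,-1],[-0.081,-0.433,-0.22,0,-1],[-0.081,-0.433,-0.22,0,-1],[-0.081,-0.433,-0.22,0,-1]]]'

```text
time_s: 42.28
tool_pos: [0.5239, 0.0224, 0.159]
orientation: [-0.082, -3.14, -0.001]
ft_force: [-0.1, 0.4, -0.2]
finger_gap: -0.0001
grip_force: 0.0
```

```bash
python3 - <<'E'
from h import *
o=get_obs();print(w2n(o['tool_pos']),o['tool_pos'][2])
c=calibration('wrist'); im=get_image('wrist'); cv2.imwrite('pics/w11.png',im)
m=(im.max(2)<50).astype(np.uint8); n,_,st,ce=cv2.connectedComponentsWithStats(m)
for s,q in zip(st[1:],ce[1:]):
    if s[4]>60 and s[4]<5000:
        p=w2n(p2w(q,.052,c)[0]); d=p-[0,-.175]; print(s[4],q.round(),p.round(3),'ang',np.degrees(np.arctan2(d[1],d[0])).round(1),'r',np.hypot(*d).round(3))
H=lambda d,r,z:(r*np.cos(np.radians(d)),-.175+r*np.sin(np.radians(d)),z,-1)
nrows([H(95,.045,.04)]+[H(d,.045,.04) for d in (85,72,59,46,33,20,7)])
E
```

```text
[-0.00384754 -0.12859294] 0.15895387510837156
364 [180. 141.] [-0.053 -0.196] ang -158.1 r 0.057
371 [276. 163.] [-0.038 -0.133] ang 131.8 r 0.057
1823 [216. 215.] [-0.    -0.176] ang -119.4 r 0.001
269 [138. 220.] [ 0.003 -0.231] ang -86.5 r 0.056
240 [284. 251.] [ 0.028 -0.127] ang 59.9 r 0.056
286 [386. 298.] [ 0.067 -0.048] ang 62.2 r 0.144
204 [203. 283.] [ 0.055 -0.188] ang -13.4 r 0.056
[-0.0, -0.006, 0.397, 0.004, -1.0]
[-0.026, -0.006, 0.397, 0.004, -1.0]
[-0.059, -0.013, 0.397, 0.004, -1.0]
[-0.09, -0.027, 0.397, 0.004, -1.0]
[-0.117, -0.048, 0.397, 0.004, -1.0]
[-0.139, -0.074, 0.396, 0.004, -1.0]
[-0.154, -0.104, 0.396, 0.004, -1.0]
[-0.162, -0.138, 0.396, 0.004, -1.0]
```

Hub and spokes are confirmed: a spoke at 60°, and a free gap at 95°. I'll go down and sweep clockwise.

Call:
jog_arm --commands '[[[0,-0.006,0.18,0.004,-1],[0,-0.006,0.34,0.004,-1],[0,-0.006,0.397,0.004,-1],[0,-0.006,0.397,0.004,-1],[-0.026,-0.006,0.397,0.004,-1],[-0.059,-0.013,0.397,0.004,-1],[-0.09,-0.027,0.397,0.004,-1],[-0.117,-0.048,0.397,0.004,-1],[-0.139,-0.074,0.397,0.004,-1]]]'

```text
time_s: 43.45
tool_pos: [0.5653, -0.0038, 0.0405]
orientation: [0.09, 3.14, 0.001]
ft_force: [-1.4, 2.4, 1.6]
finger_gap: -0.0001
grip_force: 1.5
```

```bash
python3 - <<'E'
from h import *
o=get_obs();p=w2n(o['tool_pos']);d=p-[0,-.175];print(p,o['tool_pos'][2],np.degrees(np.arctan2(d[1],d[0])),np.hypot(*d),o['ft_force'])
H=lambda d,r,z:(r*np.cos(np.radians(d)),-.175+r*np.sin(np.radians(d)),z,-1)
nrows([H(d,.045,.04) for d in range(24,-85,-12)])
E
```

```text
[ 0.03899138 -0.15248926] 0.040508334646014096 29.99896331718303 0.045022891995489485 [-1.37661338  2.44730713  1.57066234]
[-0.007, -0.014, 0.002, -0.003, -1.0]
[-0.017, -0.044, 0.002, -0.003, -1.0]
[-0.02, -0.075, 0.002, -0.003, -1.0]
[-0.017, -0.106, 0.002, -0.003, -1.0]
[-0.007, -0.136, 0.002, -0.003, -1.0]
[0.008, -0.163, 0.002, -0.003, -1.0]
[0.029, -0.187, 0.002, -0.003, -1.0]
[0.054, -0.205, 0.002, -0.003, -1.0]
[0.083, -0.218, 0.001, -0.003, -1.0]
[0.114, -0.225, 0.001, -0.003, -1.0]
```

Call:
jog_arm --commands '[[[-0.007,-0.014,0,-0.003,-1],[-0.017,-0.044,0,-0.003,-1],[-0.02,-0.075,0,-0.003,-1],[-0.017,-0.106,0,-0.003,-1],[-0.007,-0.136,0,-0.003,-1],[0.008,-0.163,0,-0.003,-1],[0.018,-0.175,0,-0.003,-1]]]'

```text
time_s: 44.32
tool_pos: [0.5559, -0.057, 0.0405]
orientation: [0.089, 3.139, -0.001]
ft_force: [1.7, 2.4, -0.9]
finger_gap: 0.0002
grip_force: 1.1
```

```bash
cat > st.py <<'E'
from h import *
o=get_obs();p=w2n(o['tool_pos']);d=p-[0,-.175];print(p,o['tool_pos'][2],np.degrees(np.arctan2(d[1],d[0])),np.hypot(*d),o['ft_force'])
H=lambda d,r,z:(r*np.cos(np.radians(d)),-.175+r*np.sin(np.radians(d)),z,-1)
nrows([H(d,.045,.04) for d in range(-45,-90,-5)])
E
python3 st.py
```

```text
[ 0.03248523 -0.20612291] 0.040535032360595726 -43.77305755764226 0.044988058801311376 [ 1.65772656  2.42849134 -0.88481068]
[0.002, -0.002, 0.002, -0.002, -1.0]
[0.012, -0.011, 0.002, -0.002, -1.0]
[0.022, -0.019, 0.002, -0.002, -1.0]
[0.033, -0.026, 0.002, -0.002, -1.0]
[0.045, -0.032, 0.002, -0.002, -1.0]
[0.057, -0.037, 0.002, -0.002, -1.0]
[0.069, -0.041, 0.002, -0.002, -1.0]
[0.082, -0.044, 0.002, -0.002, -1.0]
[0.095, -0.046, 0.002, -0.002, -1.0]
```

Call:
jog_arm --commands '[[[0.012,-0.011,0,0,-1],[0.022,-0.019,0,0,-1],[0.033,-0.026,0,0,-1],[0.04,-0.03,0,0,-1],[0.04,-0.03,0,0,-1]]]'

```text
time_s: 44.95
tool_pos: [0.5482, -0.0621, 0.0411]
orientation: [0.084, 3.131, 0.002]
ft_force: [11.0, 6.1, -5.0]
finger_gap: -0.0003
grip_force: 5.6
```

```bash
python3 st.py
```

```text
[ 0.02508837 -0.21162274] 0.041096291845547646 -55.58695345690928 0.044392019575638694 [10.95349236  6.06893113 -5.04069038]
[-0.022, 0.016, 0.004, 0.002, -1.0]
[-0.013, 0.007, 0.004, 0.002, -1.0]
[-0.002, -0.001, 0.004, 0.002, -1.0]
[0.009, -0.008, 0.004, 0.002, -1.0]
[0.02, -0.014, 0.003, 0.002, -1.0]
[0.032, -0.019, 0.003, 0.002, -1.0]
[0.045, -0.023, 0.003, 0.002, -1.0]
[0.058, -0.026, 0.003, 0.002, -1.0]
[0.071, -0.027, 0.003, 0.002, -1.0]
```

Force has risen to about 12 N, so the wheel is at its stop. I'll give one small extra push, then back off and retreat upward.

Call:
jog_arm --commands '[[[0.01,-0.006,0,0,-1],[0.02,-0.012,0,0,-1],[0.02,-0.012,0,0,-1]]]'

```text
time_s: 45.32
tool_pos: [0.5478, -0.0627, 0.042]
orientation: [0.08, 3.121, 0.004]
ft_force: [20.0, 11.3, -11.7]
finger_gap: 0.0003
grip_force: 11.0
```

Call:
jog_arm --commands '[[[-0.03,0.03,0,0,-1],[-0.05,0.05,0,0,-1],[-0.05,0.05,-0.2,0,-1],[-0.05,0.05,-0.4,0,-1],[-0.05,0.05,-0.6,0,-1],[-0.05,0.05,-0.8,0,-1],[-0.05,0.05,-0.8,0,-1]]]'

```text
time_s: 46.2
tool_pos: [0.5547, -0.055, 0.2846]
orientation: [0.089, 3.133, 0.001]
ft_force: [-1.3, -0.1, -0.6]
finger_gap: -0.0003
grip_force: 0.0
```

```bash
python3 - <<'E'
from h import *
o=get_obs();print(w2n(o['tool_pos']),o['tool_pos'],o['ft_force'])
c=calibration('wrist'); im=get_image('wrist'); sc=get_image('scene')
m=(im.max(2)<50).astype(np.uint8); n,_,st,ce=cv2.connectedComponentsWithStats(m)
for s,q in zip(st[1:],ce[1:]):
    if 40<s[4]<5000:
        p=w2n(p2w(q,.052,c)[0]); d=p-[0,-.175]
        if np.hypot(*d)<.07: print(s[4],q.round(),'ang',np.degrees(np.arctan2(d[1],d[0])).round(1),'r',np.hypot(*d).round(3))
a=cv2.resize(im,(420,315)); b=cv2.resize(sc[130:290,140:340],(375,300)); out=np.zeros((315,800,3),np.uint8); out[:,:420]=a; out[:300,422:797]=b
cv2.imwrite('pics/end.png',out)
E
```

```text
[ 0.03114236 -0.20424465] [ 0.55466747 -0.05504777  0.28461566] [-1.32610137 -0.11014199 -0.63392307]
164 [282.  87.] ang -149.5 r 0.057
142 [350.  93.] ang 140.2 r 0.057
742 [311. 137.] ang -170.4 r 0.001
116 [256. 150.] ang -78.7 r 0.056
104 [361. 159.] ang 68.3 r 0.055
91 [304. 191.] ang -5.6 r 0.055
```

View pics/end.png

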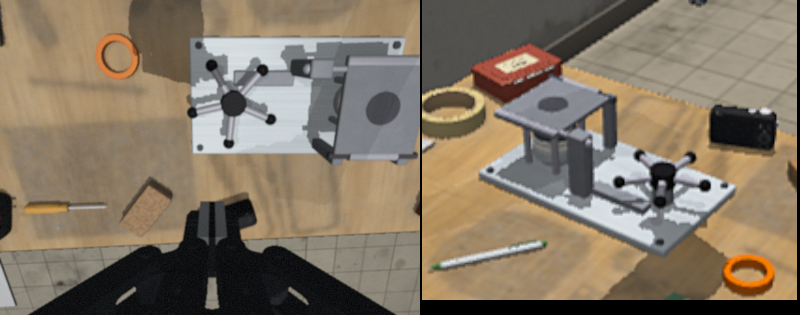

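The last view shows the cover level and the bolt pushed through. The spoke has turned about 138° to its stop, so I'm handing in.

```bash
python3 -c "
from bench import *
print(close_job())"
```

```text
the job is handed in; nothing more can be done
None
```

I built the stack flat in the nest in the set order (spacer, the two lens blanks on the table, retaining ring), folded the cover down shut over it, turned the wheel clockwise to its stop and handed the job in; the hand-in gave no verdict.

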